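Spring the display case open with the release rod

ROBOT

A 7-joint arm with a two-finger parallel gripper is mounted at the origin on the work surface. World frame = base frame: x ahead of the robot, y to its left, z up, the work surface at z = 0. Lengths are in m, angles in rad, forces in N, time in s.
With the tool pointing down it reaches from about 0.4 to 0.85 m from the base axis. Payload 4.5 kg.
Tool frame: the origin (TCP) lies midway between the tips of the shut fingers; the grasp point (between the pads) lies 19 mm behind it; z points along the fingers, y is the direction in which the jaws open and shut (so a half turn about z gives the same grasp; the last joint's range is limited). The gripper opens to 88 mm and grips with 3 to 60 N. Pads are 18 mm wide; open, the fingers measure 123 mm over their backs; the gripper's body (75 mm by 187 mm) begins 45 mm behind the grasp point.
Start: joints at [1.152, 0.689, -0.195, 1.565, 0.157, 0.902, -0.215], TCP at [0.273, -0.562, 0.239] pointing down, gripper open.
Joint ranges: [-3.01, 3.01], [-0.46, 2.08], [-1.47, 1.51], [0.13, 2.56], [-1, 4.14], [0.04, 2.09], [-2.66, 2.66]. Speed limits (rad/s): [2.57, 2.57, 3.14, 3.14, 3.14, 3.14, 3.14].

INTERFACE

Orientations are given as a unit quaternion [x, y, z, w].
In Python, from plant import r gives the robot as it stands.
- The arm moves only by the tool play_rows, never from a script. Its argument "targets" is a list of rows, each an object of numbers: "jaw": the closure, from 0 (fully open) to 1 (shut); "dx", "dy", "dz": the shift along the tool's x, y, z in m; "yaw": the turn about the tool's z in rad. A call has exactly 5 rows; each row shifts and turns the pose as measured when the row begins, along the tool's axes as they then stand; what a row does not reach is not made up. A row lasts 1/10 s, in which the tool goes at most 50 mm and 8.59 degrees, less where a joint would pass 70% of its speed; a pose out of reach is approached as far as the arm can. A call with a gripper value outside its range is refused whole. The fingers move at their own pace and stop on an object; "squeeze" is the grip in N (left out, the last holds). Time passes only in rows, so rows that do not move let the fingers close, or fill a call up. It gives the time, the measured TCP pose, the force and the opening at its end, in the units of the state.
- r.get_state(): the state, without advancing time (a new reading comes with each control period).
- r.snapshot(name): name is "side" or "top"; returns a dict with "frame" (400x640x3 uint8, red, green, blue), "z_map" (400x640 float32, m along the optical axis (not along the pixel's ray), 0 where there is no reading), "mtx" (3x3 intrinsics, pixels), "dist_coeffs" ([k1, k2, p1, p2, k3] as OpenCV has them; the pictures are not rectified), "position" and "orientation" of the camera in the world. Camera axes: x right, y up, looking along -z (the intrinsics and any distortion apply to the point x, -y, -z); pixel columns grow to the right and rows downward; lengths in m; the calibration is good to about 2 mm. A picture is of the moment at which its call begins.
- r.finish_job(): hands the job in, once; it reports no verdict.
The state is a dict: "clock": time; "q": joint angles; "qd": joint speeds; "joint_torque": joint torques, N m; "tool_pos": TCP position; "eef_rot": TCP orientation; "contact_force": force on the tool from outside, world axes, zero at the start; "moment": the same for the moment, N m; "opening": opening from 0.0 (shut) to 1.0 (fully open).
Only numpy, scipy, OpenCV 4.12 (cv2) and the standard library are available. Lean on these libraries where they do the work, as an engineer would, in place of code of your own. Each camera call takes 0.05 s, during which the arm holds its last target.

TASK

The lid of the model display case is held shut by a spring catch. Take the wooden release rod out of its square holder, lay it down and take it again by its square handle, and push its thin end through the small hole in the case's grey wall to press the catch in until the clear lid springs open. Then draw the rod out and lay it down (do not drop or throw it) so that all of it lies flat on the cork mat; press the catch with the rod only, and leave the models and the other things where they are.

Things in the scene. Friction and masses are not known exactly. Their poses are not given: they have to be found in the camera images.
- rod_center (a point): Loose plain wooden release rod, 170 mm long, 0.04 kg: a square handle 16 x 16 x 80 mm with a round dowel of 10 mm diameter and 90 mm length in line with it. At the start it stands handle down in the holder, its top 50 mm showing. This point is half-way along; z runs along the rod from handle to dowel end, x and y are square to the handle's faces.
- rod_tip (a point): Centre of the end face of the rod's 10 mm dowel (the end that goes through the hole).
- rod_butt (a point): Centre of the handle's end face, 170 mm from rod_tip. The rod balances about 62 mm from here, in the handle. Lying on a flat surface it rests on a face of the handle, axis level, 8 mm above the surface.
- holder: Fixed wooden stand: an upright square tube 36 x 36 mm outside, 22 x 22 mm inside, 128 mm high on a foot 70 x 70 x 8 mm. Origin at the centre of its underside. The rod stands in it 8 mm above the table, with 3 mm play on each side; lift it 120 mm to clear the rim.
- case: Fixed wooden display case with a clear lid and a model lorry inside: 180 mm (its x) by 160 mm (its y), walls 6 mm thick and 105 mm high, lid 6 mm thick on top. Origin at the centre of its underside; its -x side is the grey wall with the hole.
- hole (a point): Centre of the mouth of the round hole, 13 mm in diameter, on the outer face of the case's grey wall, 65 mm above the table. Its x axis points straight into the case, level. The wall is 6 mm thick; the flat catch plate (30 mm wide, from 23 to 98 mm above the table) stands 22 mm in from the outer face, square behind the hole.
- latch (a joint): Travel in m of the spring catch into the case, along the hole's x: 0 at rest, 0.018 hard home. The push needed is about 3 N at first, 5 N at 0.008 where it lets go of the lid, 7.5 N hard home. It springs back.
- lid (a joint): Angle in rad of the clear lid, hinged along the case's +x wall: 0 shut, 1.45 wide open. When the catch lets go it springs open by itself within about a second and stays open. It cannot be lifted while the catch holds it.
- mat: Fixed thin cork mat on the table, 300 mm (its x) by 170 mm (its y), 3 mm thick. Origin at the centre of its underside.
- brush_pot: Fixed round white pot with brushes, 68 mm wide and 130 mm high over the brushes, not needed; it may stand in either of two places, the holder in the other. Origin at the centre of its underside.
- truck: Loose model lorry 120 x 52 x 68 mm, bystander. Origin under its middle.
- car: Loose model car 75 x 36 x 33 mm, bystander. Origin under its middle.
- tree: Loose model tree 85 mm high on a 50 mm square base, bystander. Origin under its middle.
- brick_box: Loose clear box of toy bricks 120 x 90 x 40 mm, bystander. Origin under its middle.
- tractor: Loose model tractor 75 x 45 x 63 mm, bystander. Origin under its middle.
- glue: Loose white glue bottle 36 mm wide, 90 mm high, bystander. Origin under its middle.

How it is judged:
By the outcome, as a careful person would: the job done as asked, in the order asked, and still so for the second after the job is handed in, with the robot touching nothing.
It also fails if it takes over 64 s, if anything falls off the work surface, if the arm or the gripper's body presses on something with over 40 N, if the wrist force passes 120 N, or if a joint passes its speed limit or range.

## Working session

There is one attempt and no reset: what is moved stays moved. The work goes in short steps, Python scripts to look and compute and a tool call to move; the robot and the scene stay as the last step left them, time stands still between calls to the robot, and variables do not carry over. Pictures are saved under pics/ and viewed, and the job is handed in when it is done.

Besides the shell and the picture viewer there is one more tool, called after ">>>" as name([rows], argument=value, ...), one row to a line, values as JSON. play_rows: Moves the arm, as the interface text tells. Its arguments: {"type":"object","properties":{"targets":{"type":"array"},"squeeze":{"type":"number"}},"required":["targets"]}

```bash
ls; mkdir -p pics; cat > h.py <<'E'
import numpy as np, cv2
from scipy.spatial.transform import Rotation as R
from plant import r
def snap(n,save=None):
    s=r.snapshot(n)
    if save: cv2.imwrite('pics/'+save,s['frame'][:,:,::-1])
    return s
def ray(s,uv):
    uv=np.array(uv,float).reshape(-1,1,2)
    p=cv2.undistortPoints(uv,np.array(s['mtx']),np.array(s['dist_coeffs'])).reshape(-1,2)
    d=np.c_[p[:,0],-p[:,1],-np.ones(len(p))]
    return np.array(s['position']),R.from_quat(s['orientation']).apply(d)
def plane(s,uv,z):
    o,d=ray(s,uv); t=(z-o[2])/d[:,2]; return o+d*t[:,None]
def depth(s,uv):
    o,d=ray(s,uv); z=np.array([s['z_map'][int(round(v)),int(round(u))] for u,v in np.array(uv).reshape(-1,2)])
    return o+d*z[:,None]
def proj(s,P):
    P=np.atleast_2d(P); c=R.from_quat(s['orientation']).inv().apply(P-np.array(s['position']))
    c=c*[1,-1,-1]
    return cv2.projectPoints(c,np.zeros(3),np.zeros(3),np.array(s['mtx']),np.array(s['dist_coeffs']))[0].reshape(-1,2)
def cloud(s):
    v,u=np.mgrid[0:400,0:640]; uv=np.c_[u.ravel(),v.ravel()]
    o,d=ray(s,uv); return (o+d*s['z_map'].ravel()[:,None]).reshape(400,640,3)
E
python3 - <<'E'
from h import *
for n in('side','top'):
    s=snap(n,n+'0.png'); print(n,s['position'],s['orientation'],s['mtx'],s['dist_coeffs'])
print(r.get_state())
E
```

```text
pics
side [ 0.16844997 -0.85997968  0.99053795] [ 0.40227951 -0.08936661 -0.19916728  0.88911034] [[505.82302786   0.         321.31889242]
 [  0.         505.82302786 199.26299147]
 [  0.           0.           1.        ]] [-0.12843803  0.          0.          0.          0.        ]
top [0.34319586 0.05641895 1.23294255] [-0.07438353  0.0767478   0.72094856 -0.68469704] [[435.71661214   0.         322.67080679]
 [  0.         435.71661214 194.18419659]
 [  0.           0.           1.        ]] [-0.11246511  0.          0.          0.          0.        ]
{'clock': 0.1, 'q': array([ 1.15180447,  0.68987534, -0.1944714 ,  1.56621929,  0.15728266,
        0.90253851, -0.21512646]), 'qd': array([-0.00124931, -0.00336053,  0.00023738, -0.0044117 , -0.0015941 ,
        0.0010434 ,  0.00112341]), 'joint_torque': array([-3.43065927e-03, -5.28498244e+01, -1.27168044e+00, -1.53838331e+01,
       -5.26007975e-02,  1.94265514e-03,  3.46951447e-05]), 'tool_pos': array([ 0.27311317, -0.56153691,  0.23801   ]), 'eef_rot': array([ 9.74481497e-01,  2.24466317e-01, -2.55900507e-04, -7.86949074e-04]), 'contact_force': array([-1.04223624, -0.10393101, -0.84376341]), 'moment': array([ 0.09477986, -0.04566899,  0.06509886]), 'opening': 0.9988844289309287}
```

View pics/side0.png

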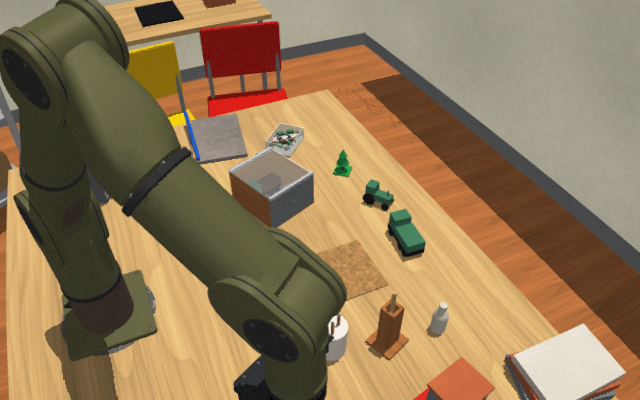

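View pics/top0.png

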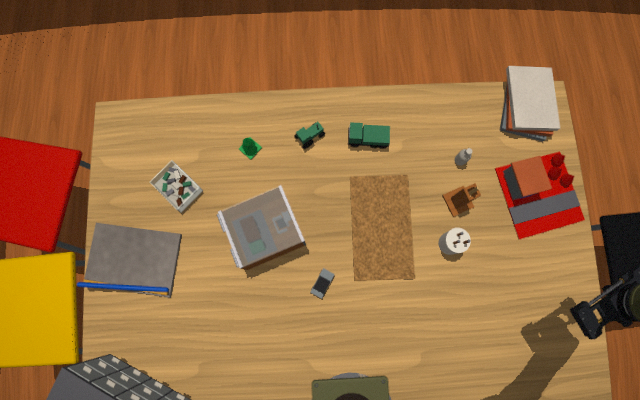

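The top view looks along +x upwards, with the holder (rod in it) at about (460,200), the pot at (456,242), the mat at (382,228) and the case at (260,228). The side view shows the grey wall at about (292,205). I'll zoom in on these.

```bash
python3 - <<'E'
from h import *
t=snap('top'); s=snap('side')
np.savez('t0.npz',**t); np.savez('s0.npz',**s)
a=cv2.resize(t['frame'][150:300,200:500],None,fx=2.6,fy=2.6,interpolation=cv2.INTER_CUBIC)
cv2.imwrite('pics/tz.png',a[:,:,::-1])
a=cv2.resize(s['frame'][140:370,220:460],None,fx=2.6,fy=2.6,interpolation=cv2.INTER_CUBIC)
cv2.imwrite('pics/sz.png',a[:,:,::-1])
E
```

```text
(no output)
```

View pics/tz.png

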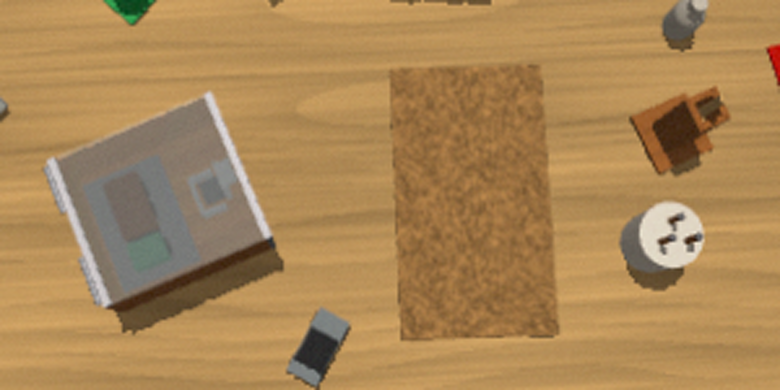

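View pics/sz.png

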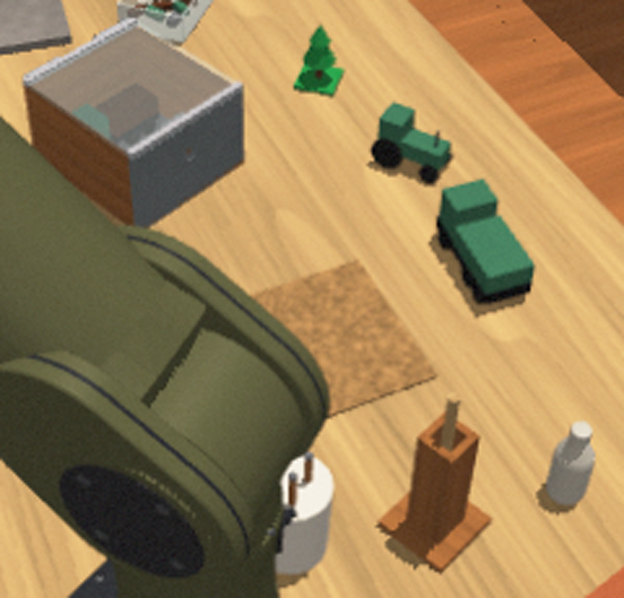

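```bash
python3 - <<'E'
from h import *
t=dict(np.load('t0.npz')); s=dict(np.load('s0.npz'))
zt=lambda a:np.array(a)/2.6+[200,150]; zs=lambda a:np.array(a)/2.6+[220,140]
np.set_printoptions(precision=4,suppress=True)
c=plane(t,zt([[47,160],[210,93],[272,240],[107,307]]),0.111);print('case',c,[np.linalg.norm(c[i]-c[i-1]) for i in range(4)],c.mean(0))
m=plane(t,zt([[390,68],[540,65],[558,335],[402,339]]),0.003);print('mat',m,[np.linalg.norm(m[i]-m[i-1]) for i in range(4)],m.mean(0))
print('tip top',plane(t,zt([[718,95]]),.178),'side',plane(s,zs([[453,402]]),.178))
print('hole',plane(s,zs([[190,155]]),.065),depth(s,zs([[190,155]])))
print('rim side',plane(s,zs([[418,437],[448,458],[478,437],[449,415]]),.128))
print('rim top',plane(t,zt([[685,100],[703,133],[730,118],[713,87]]),.128))
# hole, fine crop
for n,im,b,k in(('hz',s,(180,220,265,325),10),('rz',s,(285,330,360,420),10),('rt',t,(170,225,435,490),10)):
    a=cv2.resize(im['frame'][b[0]:b[1],b[2]:b[3]],None,fx=k,fy=k,interpolation=cv2.INTER_NEAREST); cv2.imwrite(f'pics/{n}.png',a[:,:,::-1])
E
```

```text
case [[0.5546 0.3236 0.111 ]
 [0.6155 0.156  0.111 ]
 [0.4627 0.0993 0.111 ]
 [0.4045 0.2647 0.111 ]] [np.float64(0.16127252262615857), np.float64(0.17830516621684125), np.float64(0.16307973227690897), np.float64(0.17532103860419182)] [0.5093 0.2109 0.111 ]
mat [[ 0.6601 -0.037   0.003 ]
 [ 0.655  -0.2063  0.003 ]
 [ 0.3553 -0.1989  0.003 ]
 [ 0.3607 -0.0308  0.003 ]] [np.float64(0.29943707219690174), np.float64(0.16935178590259434), np.float64(0.2998379626273771), np.float64(0.16818980115094426)] [ 0.5078 -0.1183  0.003 ]
tip top [[ 0.5721 -0.3406  0.178 ]] side [[ 0.57   -0.3496  0.178 ]]
hole [[0.5444 0.1248 0.065 ]] [[0.5472 0.1323 0.058 ]]
rim side [[ 0.551  -0.3364  0.128 ]
 [ 0.5622 -0.3645  0.128 ]
 [ 0.5945 -0.3575  0.128 ]
 [ 0.5848 -0.3282  0.128 ]]
rim top [[ 0.5795 -0.3245  0.128 ]
 [ 0.5446 -0.3389  0.128 ]
 [ 0.5585 -0.3689  0.128 ]
 [ 0.5915 -0.3553  0.128 ]]
```

View pics/hz.png

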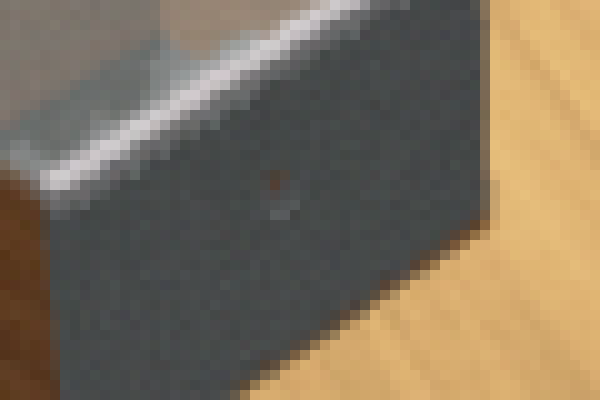

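View pics/rz.png

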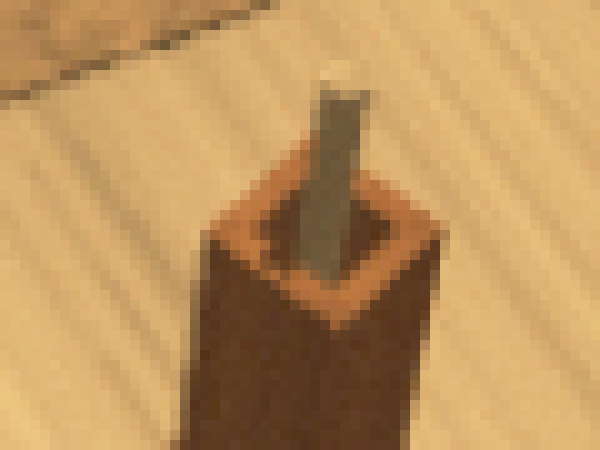

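View pics/rt.png

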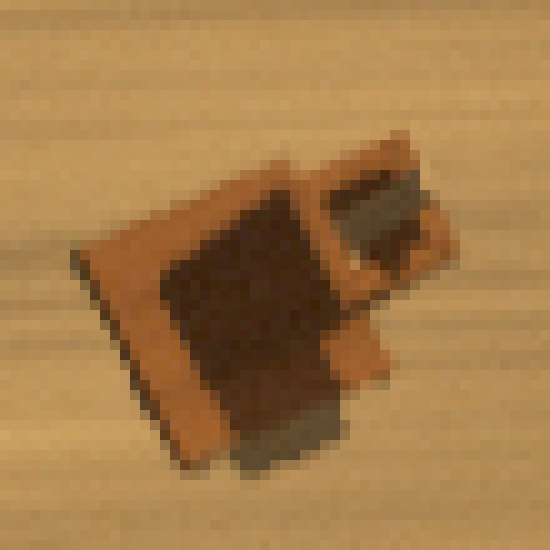

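```bash
cat >> h.py <<'E'
np.set_printoptions(precision=4,suppress=True)
def tool():
    s=r.get_state(); Rm=R.from_quat(s['eef_rot']).as_matrix()
    return np.array(s['tool_pos']),Rm,s
def goto(p,yaw=None):
    """needed shift in tool axes to bring TCP to p; yaw = world dir (deg) wanted for tool x"""
    t,Rm,s=tool(); d=Rm.T@(np.array(p)-t); y=np.degrees(np.arctan2(Rm[1,0],Rm[0,0]))
    print('t=%.2f'%s['clock'],'tcp',t,'xdir %.2f'%y,'tilt z',Rm[:,2],'F',s['contact_force'],'op %.3f'%s['opening'],'q',s['q'])
    print('shift',d)
    if yaw is not None: print('yaw(rad, about tool z) %.4f'%(-np.radians((yaw-y+180)%360-180)))
E
python3 - <<'E'
from h import *
t=dict(np.load('t0.npz')); s=dict(np.load('s0.npz'))
print(plane(s,[[394.3,292.8]],.178),plane(t,[[476.8,188.3]],.178))
o1,d1=ray(s,[[394.3,292.8]]);o2,d2=ray(t,[[476.8,188.3]])
print('tri',np.linalg.lstsq(np.c_[d1[0],-d2[0]],o2-o1,rcond=None)[0], )
k=np.linalg.lstsq(np.c_[d1[0],-d2[0]],o2-o1,rcond=None)[0]; print(o1+k[0]*d1[0],o2+k[1]*d2[0])
f=plane(t,np.array([[80,255],[285,165],[185,467]])/10+[435.5-.5,170],.008);print('foot',f,np.degrees(np.arctan2(*(f[1:]-f[0]).T[[1,0]])),np.linalg.norm(f[1:]-f[0],axis=1), (f[1]+f[2])/2)
goto([.571,-.345,.24],20)
C=cloud(s);m=(abs(C[...,0]-.571)<.02)&(abs(C[...,1]+.347)<.02)&(C[...,2]>.14); print(np.median(C[m],0),C[m][:,2].max(),m.sum())
E
```

```text
[[ 0.5725 -0.3457  0.178 ]] [[ 0.5675 -0.3417  0.178 ]]
tri [1.0174 1.0856]
[ 0.5735 -0.3445  0.1761] [ 0.5682 -0.343   0.1745]
foot [[ 0.5874 -0.3027  0.008 ]
 [ 0.611  -0.3667  0.008 ]
 [ 0.5238 -0.3267  0.008 ]] [ -69.7374 -159.4079] [0.0681 0.068 ] [ 0.5674 -0.3467  0.008 ]
t=0.20 tcp [ 0.2732 -0.5617  0.2382] xdir 25.95 tilt z [-0.0006  0.001  -1.    ] F [0.2404 0.1225 1.3523] op 0.999 q [ 1.1518  0.6897 -0.1945  1.5659  0.1573  0.9025 -0.2151]
shift [ 0.3626 -0.0646 -0.0018]
yaw(rad, about tool z) 0.1038
[ 0.57   -0.3475  0.1655] 0.18033092148861318 73
```

>>> play_rows([
  {"jaw": 0.4, "dx": 0.045, "dy": -0.008, "dz": 0, "yaw": 0.05},
  {"jaw": 0.4, "dx": 0.045, "dy": -0.008, "dz": 0, "yaw": 0.05},
  {"jaw": 0.4, "dx": 0.045, "dy": -0.008, "dz": 0, "yaw": 0},
  {"jaw": 0.4, "dx": 0.045, "dy": -0.008, "dz": 0, "yaw": 0},
  {"jaw": 0.4, "dx": 0.045, "dy": -0.008, "dz": 0, "yaw": 0},
], squeeze=12)

```text
clock: 0.7
tool_pos: [0.463, -0.4463, 0.2357]
eef_rot: [0.987, 0.164, -0.005, 0.0]
contact_force: [0.2, -0.5, -0.2]
opening: 0.599
```

```bash
python3 -c "
from h import *
goto([.5705,-.344,.24],20.4)"
```

```text
t=0.70 tcp [ 0.463  -0.4463  0.2357] xdir 18.83 tilt z [-0.0089 -0.0022 -1.    ] F [ 0.2284 -0.4578 -0.2474] op 0.599 q [ 0.7604  0.717  -0.1285  1.5067  0.1142  0.9307 -0.6478]
shift [ 0.1347 -0.0621 -0.0055]
yaw(rad, about tool z) -0.0275
```

>>> play_rows([
  {"jaw": 0.4, "dx": 0.045, "dy": -0.02, "dz": 0, "yaw": -0.03},
  {"jaw": 0.4, "dx": 0.045, "dy": -0.02, "dz": 0, "yaw": 0},
  {"jaw": 0.4, "dx": 0.04, "dy": -0.02, "dz": 0, "yaw": 0},
  {"jaw": 0.4, "dx": 0.005, "dy": -0.002, "dz": 0, "yaw": 0},
  {"jaw": 0.4, "dx": 0, "dy": 0, "dz": 0, "yaw": 0},
])

```text
clock: 1.2
tool_pos: [0.5788, -0.3298, 0.2327]
eef_rot: [0.983, 0.185, -0.002, -0.002]
contact_force: [-0.5, -0.4, -0.8]
opening: 0.603
```

```bash
python3 -c "
from h import *
goto([.5705,-.344,.145],20.4)"
```

```text
t=1.20 tcp [ 0.5788 -0.3298  0.2327] xdir 21.31 tilt z [-0.0055  0.0029 -1.    ] F [-0.5466 -0.3522 -0.813 ] op 0.603 q [ 0.5136  0.7539 -0.1264  1.43    0.1043  0.9704 -0.8372]
shift [-0.0126  0.0106  0.0877]
yaw(rad, about tool z) 0.0160
```

>>> play_rows([
  {"jaw": 0.4, "dx": -0.012, "dy": 0.01, "dz": 0, "yaw": 0.015},
  {"jaw": 0.4, "dx": 0, "dy": 0, "dz": 0.02, "yaw": 0},
  {"jaw": 0.4, "dx": 0, "dy": 0, "dz": 0.02, "yaw": 0},
  {"jaw": 0.4, "dx": 0, "dy": 0, "dz": 0, "yaw": 0},
  {"jaw": 0.4, "dx": 0, "dy": 0, "dz": 0, "yaw": 0},
])

```text
clock: 1.7
tool_pos: [0.5618, -0.3575, 0.1927]
eef_rot: [0.986, 0.169, -0.005, 0.002]
contact_force: [-0.1, 0.2, 0.7]
opening: 0.595
```

```bash
python3 -c "
from h import *
goto([.5705,-.344,.145],20.4)
s=snap('side');t=snap('top')
a=np.hstack([cv2.resize(s['frame'][200:380,320:500],None,fx=2.2,fy=2.2),cv2.resize(t['frame'][110:290,380:560],None,fx=2.2,fy=2.2)])
cv2.imwrite('pics/a1.png',a[:,:,::-1])"
```

```text
t=1.70 tcp [ 0.5618 -0.3575  0.1927] xdir 19.47 tilt z [-0.01   -0.0051 -0.9999] F [-0.0562  0.1939  0.6635] op 0.595 q [ 0.5504  0.7966 -0.1115  1.4718  0.1146  0.8862 -0.8319]
shift [ 0.0132 -0.0099  0.0475]
yaw(rad, about tool z) -0.0163
```

View pics/a1.png

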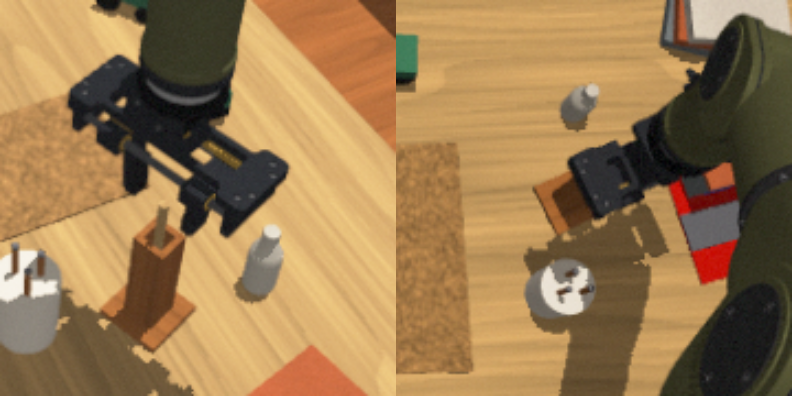

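The side crop shows the open fingers straddling the rod top, with the jaw pair clear of the glue bottle. I'll correct sideways in smaller steps, then go down.

>>> play_rows([
  {"jaw": 0.4, "dx": 0.006, "dy": -0.005, "dz": 0, "yaw": -0.01},
  {"jaw": 0.4, "dx": 0.004, "dy": -0.003, "dz": 0, "yaw": 0},
  {"jaw": 0.4, "dx": 0, "dy": 0, "dz": 0, "yaw": 0},
  {"jaw": 0.4, "dx": 0, "dy": 0, "dz": 0, "yaw": 0},
  {"jaw": 0.4, "dx": 0, "dy": 0, "dz": 0, "yaw": 0},
])

```text
clock: 2.3
tool_pos: [0.5713, -0.3452, 0.1958]
eef_rot: [0.985, 0.175, -0.003, 0.003]
contact_force: [-0.4, 1.0, -0.0]
opening: 0.598
```

```bash
python3 -c "
from h import *
goto([.5705,-.344,.145],20.4)"
```

```text
t=2.30 tcp [ 0.5713 -0.3452  0.1958] xdir 20.19 tilt z [-0.0047 -0.0067 -1.    ] F [-0.352   0.9554 -0.0476] op 0.598 q [ 0.5292  0.7929 -0.114   1.4692  0.1152  0.8873 -0.8425]
shift [-0.     -0.0016  0.0508]
yaw(rad, about tool z) -0.0038
```

>>> play_rows([
  {"jaw": 0.4, "dx": 0, "dy": 0, "dz": 0.015, "yaw": 0},
  {"jaw": 0.4, "dx": 0, "dy": 0, "dz": 0.015, "yaw": 0},
  {"jaw": 0.4, "dx": 0, "dy": 0, "dz": 0.01, "yaw": 0},
  {"jaw": 0.4, "dx": 0, "dy": 0, "dz": 0, "yaw": 0},
  {"jaw": 0.4, "dx": 0, "dy": 0, "dz": 0, "yaw": 0},
])

```text
clock: 2.8
tool_pos: [0.572, -0.3459, 0.1556]
eef_rot: [0.984, 0.175, -0.002, 0.004]
contact_force: [-0.1, 0.4, -0.4]
opening: 0.601
```

```bash
python3 -c "
from h import *
goto([.5705,-.344,.145],20.4)"
```

```text
t=2.80 tcp [ 0.572  -0.3459  0.1556] xdir 20.20 tilt z [-0.0029 -0.0082 -1.    ] F [-0.0979  0.4217 -0.389 ] op 0.601 q [ 0.5271  0.8409 -0.1092  1.5009  0.1249  0.8057 -0.8507]
shift [-0.0007 -0.0024  0.0106]
yaw(rad, about tool z) -0.0035
```

>>> play_rows([
  {"jaw": 0.4, "dx": -0.001, "dy": -0.001, "dz": 0.008, "yaw": 0},
  {"jaw": 1, "dx": 0, "dy": 0, "dz": 0, "yaw": 0},
  {"jaw": 1, "dx": 0, "dy": 0, "dz": 0, "yaw": 0},
  {"jaw": 1, "dx": 0, "dy": 0, "dz": 0, "yaw": 0},
  {"jaw": 1, "dx": 0, "dy": 0, "dz": 0, "yaw": 0},
])

```text
clock: 3.3
tool_pos: [0.5715, -0.3459, 0.1487]
eef_rot: [0.985, 0.175, -0.001, 0.005]
contact_force: [-0.7, 0.3, 0.3]
opening: 0.259
```

```bash
python3 -c "
from h import *
goto([.5705,-.344,.28],20.4)
s=snap('side');t=snap('top')
a=np.hstack([cv2.resize(s['frame'][200:380,320:500],None,fx=2.2,fy=2.2),cv2.resize(t['frame'][110:290,380:560],None,fx=2.2,fy=2.2)])
cv2.imwrite('pics/a2.png',a[:,:,::-1])"
```

```text
t=3.30 tcp [ 0.5715 -0.3459  0.1487] xdir 20.19 tilt z [-0.0003 -0.0096 -1.    ] F [-0.6548  0.2603  0.2617] op 0.259 q [ 0.527   0.8477 -0.1081  1.5104  0.1269  0.7864 -0.8527]
shift [-0.0007 -0.001  -0.1313]
yaw(rad, about tool z) -0.0037
```

View pics/a2.png

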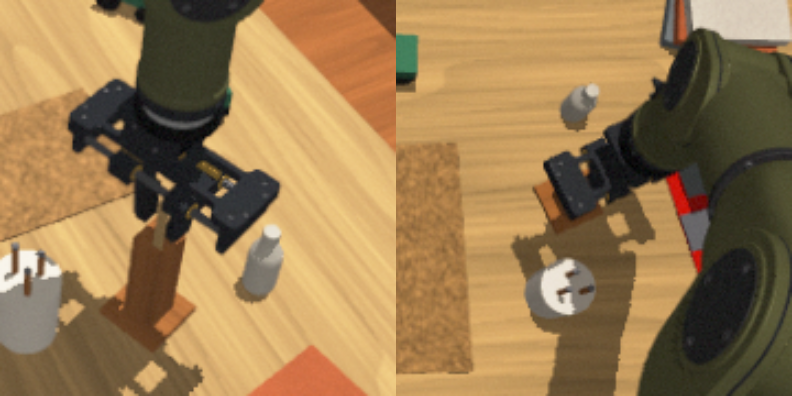

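The fingers are closing around the dowel (opening about 23 mm, not yet on it).

>>> play_rows([
  {"jaw": 1, "dx": 0, "dy": 0, "dz": 0.003, "yaw": 0},
  {"jaw": 1, "dx": 0, "dy": 0, "dz": 0, "yaw": 0},
  {"jaw": 1, "dx": 0, "dy": 0, "dz": 0, "yaw": 0},
  {"jaw": 1, "dx": 0, "dy": 0, "dz": 0, "yaw": 0},
  {"jaw": 1, "dx": 0, "dy": 0, "dz": 0, "yaw": 0},
])

```text
clock: 3.9
tool_pos: [0.5728, -0.3465, 0.1471]
eef_rot: [0.985, 0.175, 0.0, 0.006]
contact_force: [-1.0, 0.0, 1.8]
opening: 0.106
```

>>> play_rows([
  {"jaw": 1, "dx": 0, "dy": 0, "dz": -0.01, "yaw": 0},
  {"jaw": 1, "dx": 0, "dy": 0, "dz": -0.02, "yaw": 0},
  {"jaw": 1, "dx": 0, "dy": 0, "dz": -0.02, "yaw": 0},
  {"jaw": 1, "dx": 0, "dy": 0, "dz": -0.01, "yaw": 0},
  {"jaw": 1, "dx": 0, "dy": 0, "dz": 0, "yaw": 0},
])

```text
clock: 4.4
tool_pos: [0.5717, -0.3453, 0.2095]
eef_rot: [0.985, 0.175, -0.001, 0.005]
contact_force: [-0.2, 0.0, -0.5]
opening: 0.109
```

```bash
python3 -c "
from h import *
goto([.5715,-.346,.29],20.4)"
```

```text
t=4.40 tcp [ 0.5717 -0.3453  0.2095] xdir 20.19 tilt z [ 0.0004 -0.0098 -1.    ] F [-0.1765  0.0414 -0.4584] op 0.109 q [ 0.5296  0.7755 -0.1151  1.4614  0.1134  0.9065 -0.8409]
shift [-0.0007  0.0013 -0.0805]
yaw(rad, about tool z) -0.0037
```

>>> play_rows([
  {"jaw": 1, "dx": 0, "dy": 0, "dz": -0.025, "yaw": 0},
  {"jaw": 1, "dx": 0, "dy": 0, "dz": -0.03, "yaw": 0},
  {"jaw": 1, "dx": 0, "dy": 0, "dz": -0.03, "yaw": 0},
  {"jaw": 1, "dx": 0, "dy": 0, "dz": -0.01, "yaw": 0},
  {"jaw": 1, "dx": 0, "dy": 0, "dz": 0, "yaw": 0},
])

```text
clock: 4.9
tool_pos: [0.5696, -0.3437, 0.3031]
eef_rot: [0.984, 0.175, -0.004, 0.003]
contact_force: [0.2, -0.4, -0.2]
opening: 0.108
```

```bash
python3 -c "
from h import *
goto([.43,-.12,.31],0)
s=snap('side');t=snap('top')
a=np.hstack([cv2.resize(s['frame'][170:350,320:500],None,fx=2.2,fy=2.2),cv2.resize(t['frame'][110:290,380:560],None,fx=2.2,fy=2.2)])
cv2.imwrite('pics/a3.png',a[:,:,::-1])"
```

```text
t=4.90 tcp [ 0.5696 -0.3437  0.3031] xdir 20.20 tilt z [-0.007  -0.0066 -1.    ] F [ 0.2407 -0.4259 -0.2455] op 0.108 q [ 0.5297  0.6854 -0.1195  1.3467  0.094   1.1184 -0.8227]
shift [-0.0538 -0.2581 -0.0074]
yaw(rad, about tool z) 0.3525
```

View pics/a3.png

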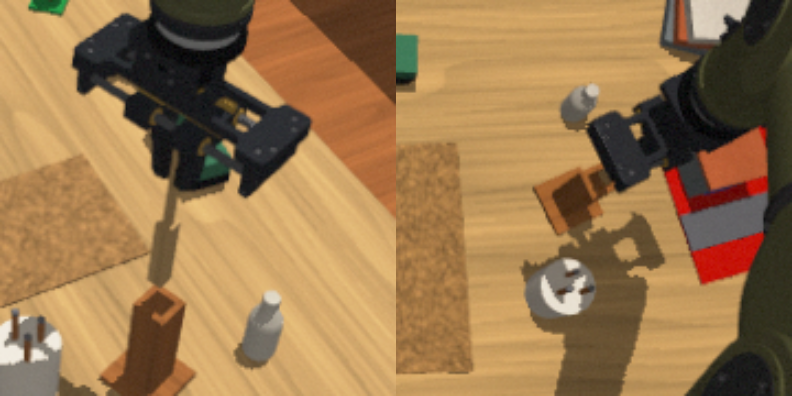

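The rod is out of the holder, hanging from the pads with its butt just above the rim (side crop about (163,285)). Next I raise it and turn toward the mat.

>>> play_rows([
  {"jaw": 1, "dx": 0, "dy": 0, "dz": -0.02, "yaw": 0.1},
  {"jaw": 1, "dx": 0, "dy": -0.01, "dz": 0, "yaw": 0.1},
  {"jaw": 1, "dx": 0, "dy": -0.03, "dz": 0, "yaw": 0.1},
  {"jaw": 1, "dx": 0, "dy": -0.03, "dz": 0, "yaw": 0.05},
  {"jaw": 1, "dx": 0, "dy": -0.03, "dz": 0, "yaw": 0},
])

```text
clock: 5.5
tool_pos: [0.5549, -0.2458, 0.3103]
eef_rot: [1.0, -0.011, -0.014, 0.001]
contact_force: [0.9, 0.4, -0.6]
opening: 0.106
```

```bash
python3 -c "
from h import *
goto([.43,-.12,.31],0)"
```

```text
t=5.50 tcp [ 0.5549 -0.2458  0.3103] xdir -1.29 tilt z [-0.0275 -0.0018 -0.9996] F [ 0.9033  0.4141 -0.5858] op 0.106 q [ 0.345   0.5973 -0.0173  1.5101  0.0233  1.0598 -1.2743]
shift [-0.1276 -0.123   0.0035]
yaw(rad, about tool z) -0.0224
```

>>> play_rows([
  {"jaw": 1, "dx": -0.03, "dy": -0.03, "dz": 0, "yaw": 0},
  {"jaw": 1, "dx": -0.03, "dy": -0.03, "dz": 0, "yaw": 0},
  {"jaw": 1, "dx": -0.03, "dy": -0.02, "dz": 0, "yaw": 0},
  {"jaw": 1, "dx": -0.01, "dy": -0.01, "dz": 0, "yaw": 0},
  {"jaw": 1, "dx": 0, "dy": 0, "dz": 0, "yaw": 0},
])

```text
clock: 6.0
tool_pos: [0.4482, -0.1426, 0.3039]
eef_rot: [1.0, -0.006, -0.022, -0.003]
contact_force: [-0.7, 0.4, -0.7]
opening: 0.105
```

```bash
python3 -c "
from h import *
goto([.43,-.12,.19],0)
s=snap('side');t=snap('top')
a=np.hstack([cv2.resize(s['frame'][120:330,240:420],None,fx=2.2,fy=2.2),cv2.resize(t['frame'][150:360,320:500],None,fx=2.2,fy=2.2)])
cv2.imwrite('pics/a4.png',a[:,:,::-1])"
```

```text
t=6.00 tcp [ 0.4482 -0.1426  0.3039] xdir -0.68 tilt z [-0.0449  0.0057 -0.999 ] F [-0.7117  0.3775 -0.7253] op 0.105 q [ 0.2314  0.4166 -0.0355  1.8929  0.0229  0.8776 -1.3992]
shift [-0.0133 -0.0218  0.1147]
yaw(rad, about tool z) -0.0119
```

View pics/a4.png

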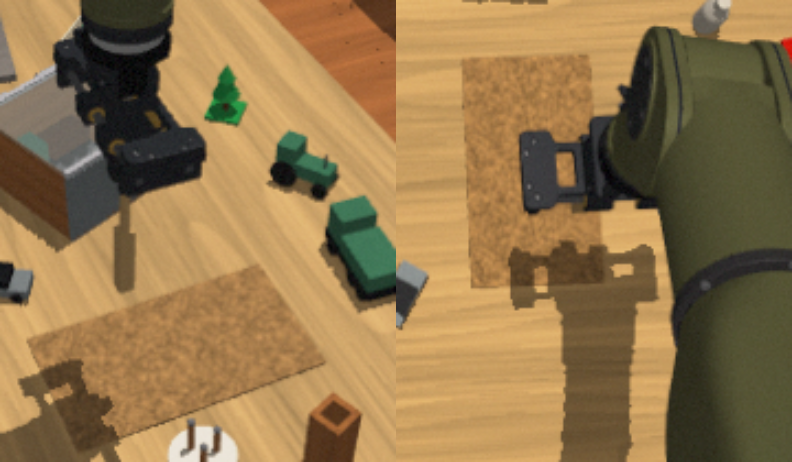

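Rod hanging over the mat (side crop about (125,290)). The tool has drifted about 2.6° in tilt. I'll lay the rod with its tip already pointing along the hole direction (110°), so no turn is needed while holding it later.

>>> play_rows([
  {"jaw": 1, "dx": 0, "dy": 0, "dz": 0, "yaw": -0.12},
  {"jaw": 1, "dx": 0.01, "dy": 0, "dz": 0, "yaw": -0.12},
  {"jaw": 1, "dx": 0.01, "dy": 0, "dz": 0, "yaw": -0.12},
  {"jaw": 1, "dx": 0.01, "dy": 0, "dz": 0, "yaw": -0.12},
  {"jaw": 1, "dx": 0.01, "dy": 0, "dz": 0, "yaw": -0.12},
])

```text
clock: 6.6
tool_pos: [0.4928, -0.14, 0.2994]
eef_rot: [0.955, 0.295, -0.02, -0.007]
contact_force: [-0.3, 0.7, 0.3]
opening: 0.107
```

>>> play_rows([
  {"jaw": 1, "dx": 0, "dy": 0, "dz": 0, "yaw": -0.12},
  {"jaw": 1, "dx": 0, "dy": 0, "dz": 0, "yaw": -0.12},
  {"jaw": 1, "dx": 0, "dy": 0, "dz": 0, "yaw": -0.12},
  {"jaw": 1, "dx": 0, "dy": 0, "dz": 0, "yaw": -0.12},
  {"jaw": 1, "dx": 0, "dy": 0, "dz": 0, "yaw": -0.12},
])

```text
clock: 7.1
tool_pos: [0.4997, -0.146, 0.2951]
eef_rot: [0.821, 0.571, -0.016, -0.013]
contact_force: [0.8, 0.3, -1.8]
opening: 0.107
```

```bash
python3 -c "
from h import *
goto([.5,-.185,.19],110)"
```

```text
t=7.10 tcp [ 0.4997 -0.146   0.2951] xdir 69.63 tilt z [-0.0412  0.0035 -0.9991] F [ 0.8094  0.3301 -1.7855] op 0.107 q [ 0.43    0.5138 -0.3758  1.7618  0.2241  0.9504 -0.396 ]
shift [-0.0353  0.0181  0.1049]
yaw(rad, about tool z) -0.7045
```

>>> play_rows([
  {"jaw": 1, "dx": -0.006, "dy": 0.005, "dz": 0.01, "yaw": -0.12},
  {"jaw": 1, "dx": -0.006, "dy": 0.005, "dz": 0.015, "yaw": -0.12},
  {"jaw": 1, "dx": -0.006, "dy": 0, "dz": 0.015, "yaw": -0.12},
  {"jaw": 1, "dx": -0.006, "dy": 0, "dz": 0.015, "yaw": -0.12},
  {"jaw": 1, "dx": -0.006, "dy": 0, "dz": 0.015, "yaw": -0.12},
])

```text
clock: 7.6
tool_pos: [0.5103, -0.1859, 0.2203]
eef_rot: [0.61, 0.793, -0.008, -0.015]
contact_force: [-0.5, -0.1, 0.1]
opening: 0.107
```

```bash
python3 -c "
from h import *
goto([.5,-.185,.16],110)"
```

```text
t=7.60 tcp [ 0.5103 -0.1859  0.2203] xdir 104.85 tilt z [-0.0335  0.0046 -0.9994] F [-0.5172 -0.0525  0.1488] op 0.107 q [ 0.5663  0.6556 -0.5096  1.7935  0.4127  0.8361  0.1127]
shift [ 0.0027 -0.0078  0.0606]
yaw(rad, about tool z) -0.0899
```

>>> play_rows([
  {"jaw": 1, "dx": 0, "dy": -0.003, "dz": 0.015, "yaw": -0.05},
  {"jaw": 1, "dx": 0, "dy": -0.003, "dz": 0.015, "yaw": 0},
  {"jaw": 1, "dx": 0, "dy": 0, "dz": 0.015, "yaw": 0},
  {"jaw": 1, "dx": 0, "dy": 0, "dz": 0.005, "yaw": 0},
  {"jaw": 1, "dx": 0, "dy": 0, "dz": 0, "yaw": 0},
])

```text
clock: 8.1
tool_pos: [0.5046, -0.1961, 0.1616]
eef_rot: [0.593, 0.805, -0.008, -0.017]
contact_force: [-0.7, 0.3, 0.5]
opening: 0.113
```

```bash
python3 -c "
from h import *
goto([.5,-.185,.142],110)
s=snap('side');t=snap('top')
a=np.hstack([cv2.resize(s['frame'][170:350,300:480],None,fx=2.2,fy=2.2),cv2.resize(t['frame'][150:330,320:500],None,fx=2.2,fy=2.2)])
cv2.imwrite('pics/a5.png',a[:,:,::-1])"
```

```text
t=8.10 tcp [ 0.5046 -0.1961  0.1616] xdir 107.17 tilt z [-0.0364  0.0072 -0.9993] F [-0.6706  0.2704  0.4834] op 0.113 q [ 0.5634  0.7367 -0.4733  1.8497  0.4876  0.7122  0.1072]
shift [ 0.0116 -0.0005  0.0198]
yaw(rad, about tool z) -0.0494
```

View pics/a5.png

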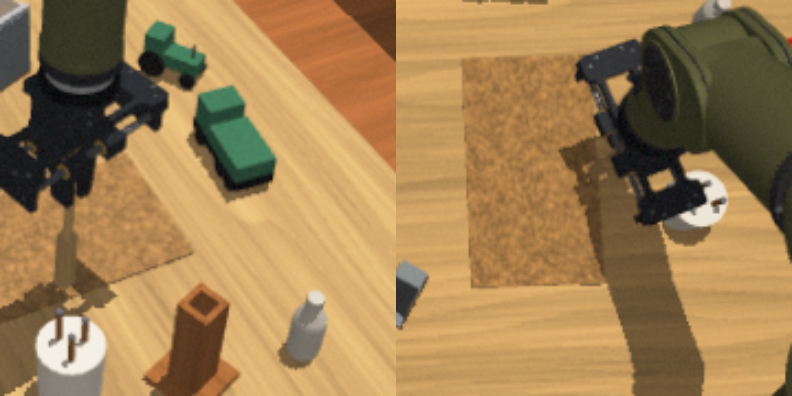

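Rod hangs vertical above the mat's right edge (side crop about (65,285)); I'll shift 15 mm onto the mat and lower until the butt touches.

>>> play_rows([
  {"jaw": 1, "dx": 0.01, "dy": 0, "dz": 0.004, "yaw": -0.03},
  {"jaw": 1, "dx": 0.006, "dy": 0, "dz": 0.004, "yaw": -0.01},
  {"jaw": 1, "dx": 0, "dy": 0, "dz": 0.004, "yaw": 0},
  {"jaw": 1, "dx": 0, "dy": 0, "dz": 0.002, "yaw": 0},
  {"jaw": 1, "dx": 0, "dy": 0, "dz": 0, "yaw": 0},
], squeeze=6)

```text
clock: 8.7
tool_pos: [0.501, -0.1784, 0.1498]
eef_rot: [0.575, 0.818, -0.006, -0.014]
contact_force: [-0.0, 0.1, -1.3]
opening: 0.106
```

```bash
python3 -c "
from h import *
goto([.5,-.18,.142],110)"
```

```text
t=8.70 tcp [ 0.501  -0.1784  0.1498] xdir 109.78 tilt z [-0.0305  0.0062 -0.9995] F [-0.0451  0.0956 -1.2842] op 0.106 q [ 0.5333  0.7431 -0.4675  1.8923  0.5177  0.6618  0.0906]
shift [-0.0013 -0.0012  0.0079]
yaw(rad, about tool z) -0.0039
```

>>> play_rows([
  {"jaw": 1, "dx": 0, "dy": 0, "dz": 0.004, "yaw": 0},
  {"jaw": 1, "dx": 0, "dy": 0, "dz": 0.003, "yaw": 0},
  {"jaw": 1, "dx": 0, "dy": 0, "dz": 0.001, "yaw": 0},
  {"jaw": 1, "dx": 0, "dy": 0, "dz": 0, "yaw": 0},
  {"jaw": 1, "dx": 0, "dy": 0, "dz": 0, "yaw": 0},
], squeeze=5)

```text
clock: 9.2
tool_pos: [0.5017, -0.1791, 0.1421]
eef_rot: [0.575, 0.818, -0.006, -0.013]
contact_force: [-0.1, 0.5, 0.9]
opening: 0.111
```

```bash
python3 -c "
from h import *
goto([.5,-.18,.142],110)"
```

```text
t=9.20 tcp [ 0.5017 -0.1791  0.1421] xdir 109.72 tilt z [-0.0283  0.005  -0.9996] F [-0.0686  0.4587  0.9251] op 0.111 q [ 0.5273  0.7544 -0.4572  1.8976  0.529   0.6425  0.0807]
shift [-0.0003 -0.0019  0.0001]
yaw(rad, about tool z) -0.0048
```

Now at touch height. Start the tipping arc.

>>> play_rows([
  {"jaw": 1, "dx": 0.01, "dy": 0, "dz": 0.002, "yaw": 0},
  {"jaw": 1, "dx": 0.014, "dy": 0, "dz": 0.001, "yaw": 0},
  {"jaw": 1, "dx": 0.014, "dy": 0, "dz": 0.002, "yaw": 0},
  {"jaw": 1, "dx": 0.012, "dy": 0, "dz": 0.004, "yaw": 0},
  {"jaw": 1, "dx": 0.005, "dy": 0, "dz": 0.002, "yaw": 0},
], squeeze=4)

```text
clock: 9.7
tool_pos: [0.4822, -0.1245, 0.132]
eef_rot: [0.576, 0.817, -0.005, -0.012]
contact_force: [-0.0, 0.3, 1.1]
opening: 0.104
```

```bash
python3 -c "
from h import *
goto([.5017,-.1791,.142],110)
s=snap('side')
a=np.hstack([cv2.resize(s['frame'][170:350,260:440],None,fx=3,fy=3)])
cv2.imwrite('pics/a6.png',a[:,:,::-1])"
```

```text
t=9.70 tcp [ 0.4822 -0.1245  0.132 ] xdir 109.59 tilt z [-0.026   0.0053 -0.9996] F [-0.0001  0.3278  1.0988] op 0.104 q [ 0.4158  0.7343 -0.4166  2.0086  0.5514  0.5381 -0.0527]
shift [-0.0578 -0.0002 -0.0108]
yaw(rad, about tool z) -0.0071
```

View pics/a6.png

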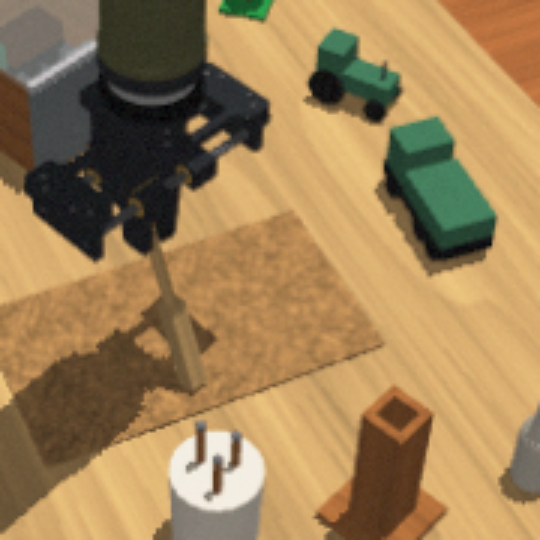

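The rod is tipping cleanly about its butt: butt at crop (190,385), dowel still in the pads. I'll carry on along the arc.

>>> play_rows([
  {"jaw": 1, "dx": 0.012, "dy": 0, "dz": 0.005, "yaw": 0},
  {"jaw": 1, "dx": 0.012, "dy": 0, "dz": 0.006, "yaw": 0},
  {"jaw": 1, "dx": 0.012, "dy": 0, "dz": 0.008, "yaw": 0},
  {"jaw": 1, "dx": 0.011, "dy": 0, "dz": 0.009, "yaw": 0},
  {"jaw": 1, "dx": 0.005, "dy": 0, "dz": 0.004, "yaw": 0},
])

```text
clock: 10.25
tool_pos: [0.4642, -0.0748, 0.1]
eef_rot: [0.578, 0.816, -0.005, -0.011]
contact_force: [0.9, 0.7, 0.0]
opening: 0.115
```

```bash
python3 -c "
from h import *
goto([.5017,-.1791,.142],110)"
```

```text
t=10.25 tcp [ 0.4642 -0.0748  0.1   ] xdir 109.44 tilt z [-0.0241  0.0049 -0.9997] F [0.9266 0.7242 0.0455] op 0.115 q [ 0.2607  0.763  -0.3183  2.1119  0.6079  0.3804 -0.2127]
shift [-0.1103 -0.0003 -0.0434]
yaw(rad, about tool z) -0.0098
```

>>> play_rows([
  {"jaw": 1, "dx": 0.009, "dy": 0, "dz": 0.008, "yaw": 0},
  {"jaw": 1, "dx": 0.008, "dy": 0, "dz": 0.009, "yaw": 0},
  {"jaw": 1, "dx": 0.007, "dy": 0, "dz": 0.01, "yaw": 0},
  {"jaw": 1, "dx": 0.006, "dy": 0, "dz": 0.01, "yaw": 0},
  {"jaw": 1, "dx": 0.002, "dy": 0, "dz": 0.003, "yaw": 0},
])

```text
clock: 10.75
tool_pos: [0.4542, -0.0452, 0.059]
eef_rot: [0.579, 0.816, -0.005, -0.01]
contact_force: [-0.3, 0.0, 0.2]
opening: 0.109
```

```bash
python3 -c "
from h import *
goto([.5017,-.1791,.142],110)
s=snap('side')
a=np.hstack([cv2.resize(s['frame'][170:350,240:420],None,fx=3,fy=3)])
cv2.imwrite('pics/a7.png',a[:,:,::-1])"
```

```text
t=10.75 tcp [ 0.4542 -0.0452  0.059 ] xdir 109.29 tilt z [-0.0214  0.0035 -0.9998] F [-0.2822  0.0443  0.1558] op 0.109 q [ 0.1119  0.831  -0.1804  2.1741  0.6656  0.2101 -0.3313]
shift [-0.1412 -0.001  -0.0845]
yaw(rad, about tool z) -0.0124
```

View pics/a7.png

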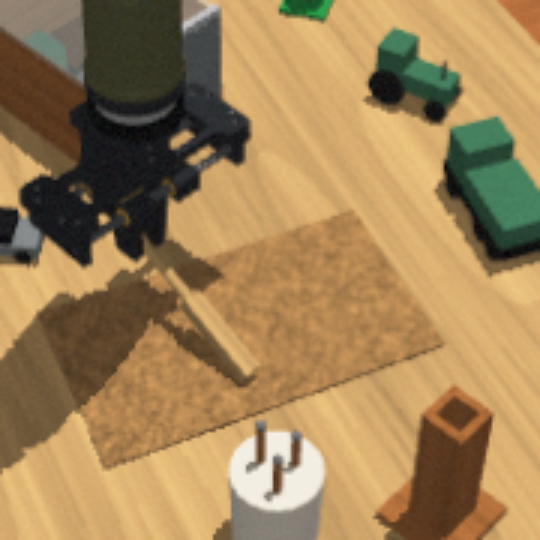

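Rod about 60° over, butt firm at crop (245,375). Continue down; joint 6 is nearing its lower limit, so I'll take small steps.

>>> play_rows([
  {"jaw": 1, "dx": 0.004, "dy": 0.003, "dz": 0.006, "yaw": 0},
  {"jaw": 1, "dx": 0.004, "dy": 0.003, "dz": 0.007, "yaw": 0},
  {"jaw": 1, "dx": 0.002, "dy": 0.003, "dz": 0.007, "yaw": 0},
  {"jaw": 1, "dx": 0.001, "dy": 0, "dz": 0.004, "yaw": 0},
  {"jaw": 1, "dx": 0, "dy": 0, "dz": 0, "yaw": 0},
])

```text
clock: 11.3
tool_pos: [0.4604, -0.032, 0.0334]
eef_rot: [0.579, 0.815, -0.004, -0.009]
contact_force: [-0.3, -0.1, 0.4]
opening: 0.113
```

```bash
python3 -c "
from h import *
goto([.5017,-.1791,.142],110)"
```

```text
t=11.30 tcp [ 0.4604 -0.032   0.0334] xdir 109.17 tilt z [-0.0193  0.0029 -0.9998] F [-0.2537 -0.1067  0.4233] op 0.113 q [ 0.0458  0.885  -0.1203  2.1674  0.6763  0.1433 -0.369 ]
shift [-0.1515 -0.0112 -0.1098]
yaw(rad, about tool z) -0.0145
```

>>> play_rows([
  {"jaw": 1, "dx": 0.001, "dy": 0.003, "dz": 0.006, "yaw": 0},
  {"jaw": 1, "dx": 0.001, "dy": 0.003, "dz": 0.006, "yaw": 0},
  {"jaw": 1, "dx": 0.001, "dy": 0.002, "dz": 0.006, "yaw": 0},
  {"jaw": 1, "dx": 0, "dy": 0, "dz": 0.004, "yaw": 0},
  {"jaw": 1, "dx": 0, "dy": 0, "dz": 0, "yaw": 0},
])

```text
clock: 11.8
tool_pos: [0.4674, -0.0263, 0.0093]
eef_rot: [0.58, 0.815, -0.004, -0.008]
contact_force: [0.4, -0.3, 0.7]
opening: 0.11
```

```bash
python3 -c "
from h import *
goto([.5017,-.1791,.142],110)
s=snap('side')
a=np.hstack([cv2.resize(s['frame'][170:350,240:420],None,fx=3,fy=3)])
cv2.imwrite('pics/a8.png',a[:,:,::-1])"
```

```text
t=11.80 tcp [ 0.4674 -0.0263  0.0093] xdir 109.14 tilt z [-0.0189  0.0027 -0.9998] F [ 0.3956 -0.3154  0.7128] op 0.110 q [ 0.0097  0.937  -0.0806  2.1499  0.6878  0.097  -0.3907]
shift [-0.1544 -0.0199 -0.1338]
yaw(rad, about tool z) -0.0150
```

View pics/a8.png

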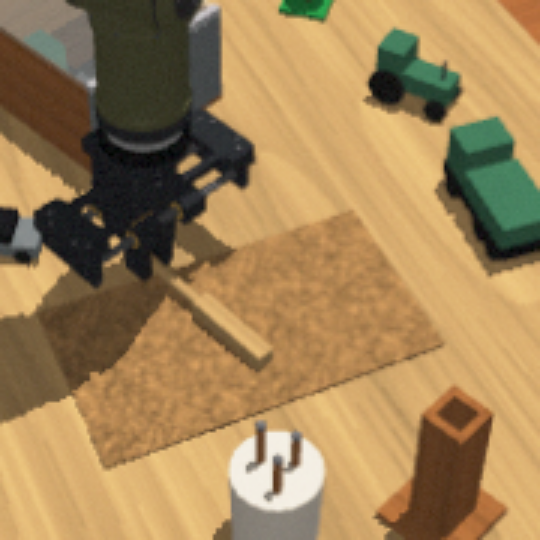

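The rod is almost flat (butt at crop (262,360)). Lower a little more and open.

>>> play_rows([
  {"jaw": 1, "dx": 0, "dy": 0, "dz": 0.003, "yaw": 0},
  {"jaw": 1, "dx": 0, "dy": 0, "dz": 0.001, "yaw": 0},
  {"jaw": 0.85, "dx": 0, "dy": 0, "dz": 0, "yaw": 0},
  {"jaw": 0.7, "dx": 0, "dy": 0, "dz": 0, "yaw": 0},
  {"jaw": 0.5, "dx": 0, "dy": 0, "dz": 0, "yaw": 0},
])

```text
clock: 12.35
tool_pos: [0.4675, -0.0265, 0.0056]
eef_rot: [0.58, 0.815, -0.004, -0.008]
contact_force: [0.7, 0.4, -0.0]
opening: 0.306
```

>>> play_rows([
  {"jaw": 0.5, "dx": 0, "dy": 0, "dz": -0.005, "yaw": 0},
  {"jaw": 0.5, "dx": 0, "dy": 0, "dz": -0.015, "yaw": 0},
  {"jaw": 0.5, "dx": 0, "dy": 0, "dz": -0.02, "yaw": 0},
  {"jaw": 0.5, "dx": 0, "dy": 0, "dz": -0.02, "yaw": 0},
  {"jaw": 0.5, "dx": 0, "dy": 0, "dz": -0.01, "yaw": 0},
])

```text
clock: 12.85
tool_pos: [0.4678, -0.0269, 0.0782]
eef_rot: [0.579, 0.815, -0.005, -0.009]
contact_force: [-0.3, -0.2, 0.1]
opening: 0.501
```

```bash
python3 -c "
from h import *
goto([.5017,-.1791,.142],110)
s=snap('side');t=snap('top')
np.savez('s1.npz',**s);np.savez('t1.npz',**t)
a=np.hstack([cv2.resize(s['frame'][180:320,260:400],None,fx=2.8,fy=2.8),cv2.resize(t['frame'][150:290,310:450],None,fx=2.8,fy=2.8)])
cv2.imwrite('pics/a9.png',a[:,:,::-1])"
```

```text
t=12.85 tcp [ 0.4678 -0.0269  0.0782] xdir 109.18 tilt z [-0.0207  0.0013 -0.9998] F [-0.2946 -0.1978  0.101 ] op 0.501 q [ 0.1173  0.7997 -0.2543  2.1316  0.6356  0.3043 -0.3441]
shift [-0.1544 -0.0192 -0.0646]
yaw(rad, about tool z) -0.0143
```

View pics/a9.png

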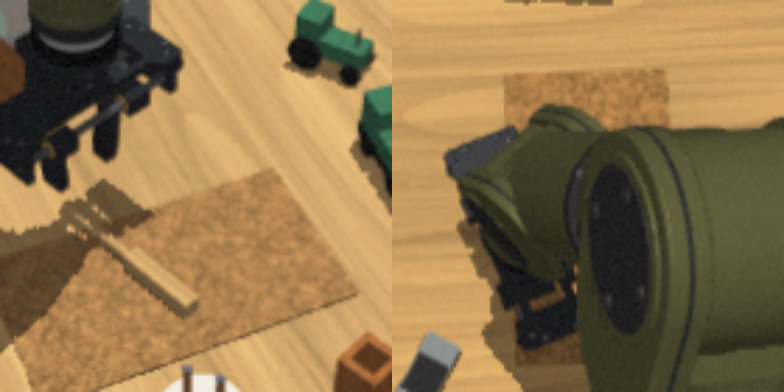

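The rod lies flat on the mat in the side crop, from tip about (75,212) to butt about (190,302). I'll zoom in to measure it.

```bash
python3 -c "
from h import *
s=dict(np.load('s1.npz'))
a=cv2.resize(s['frame'][245:300,275:340],None,fx=11,fy=11,interpolation=cv2.INTER_NEAREST)
cv2.imwrite('pics/b1.png',a[:,:,::-1])"
```

```text
(no output)
```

View pics/b1.png

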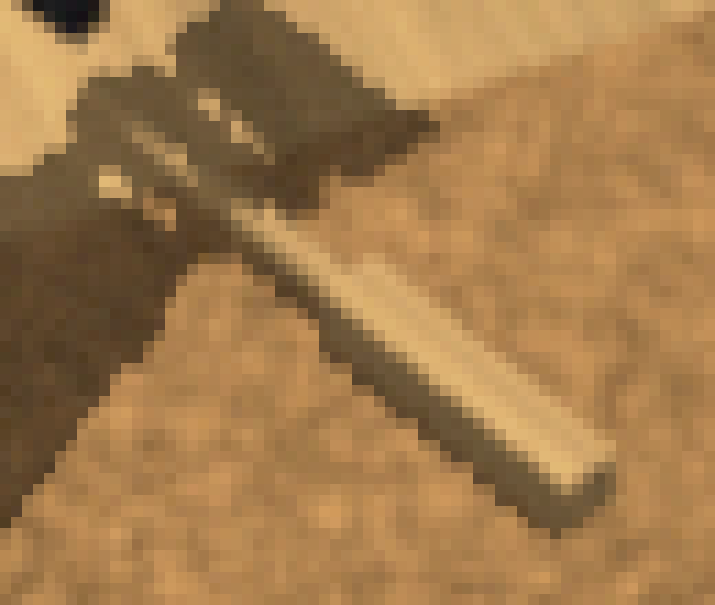

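```bash
python3 -c "
from h import *
s=dict(np.load('s1.npz'))
f=lambda a:np.array(a)/11+[274.5,244.5]
P=plane(s,f([[570,490],[613,447],[330,298],[375,257]]),.019);print(P)
b=P[:2].mean(0);h=P[2:].mean(0);print(b,h,np.linalg.norm(b-h),np.degrees(np.arctan2(*(h-b)[[1,0]])),'widths',np.linalg.norm(P[0]-P[1]))
print('tip',plane(s,f([[133,128]]),.016))
u=(h-b)/np.linalg.norm(h-b);g=b+u*.055;print('grasp',g)
goto([*g[:2],.0],np.degrees(np.arctan2(u[1],u[0])))
"
```

```text
[[ 0.5083 -0.1638  0.019 ]
 [ 0.5222 -0.157   0.019 ]
 [ 0.4828 -0.0904  0.019 ]
 [ 0.4972 -0.0835  0.019 ]]
[ 0.5152 -0.1604  0.019 ] [ 0.49  -0.087  0.019] 0.07762964714905708 108.98578180587863 widths 0.015487142685777068
tip [[ 0.4629 -0.0203  0.016 ]]
grasp [ 0.4974 -0.1084  0.019 ]
t=12.95 tcp [ 0.4682 -0.0269  0.0781] xdir 109.16 tilt z [-0.0194  0.0017 -0.9998] F [ 0.2695 -0.1665 -0.2698] op 0.501 q [ 0.1169  0.8    -0.2533  2.1316  0.6362  0.3023 -0.3447]
shift [-0.0872  0.0021  0.0773]
yaw(rad, about tool z) 0.0031
```

Rod found at heading 109.0°, handle width 15.5 mm and length 78 mm (nominal 16 and 80). Moving over the handle to regrasp it.

>>> play_rows([
  {"jaw": 0.5, "dx": -0.02, "dy": 0, "dz": 0, "yaw": 0},
  {"jaw": 0.5, "dx": -0.025, "dy": 0, "dz": 0, "yaw": 0},
  {"jaw": 0.5, "dx": -0.02, "dy": 0.001, "dz": 0, "yaw": 0},
  {"jaw": 0.5, "dx": -0.01, "dy": 0, "dz": 0, "yaw": 0},
  {"jaw": 0.5, "dx": 0, "dy": 0, "dz": 0, "yaw": 0},
])

```text
clock: 13.45
tool_pos: [0.4936, -0.0988, 0.0761]
eef_rot: [0.578, 0.816, -0.005, -0.009]
contact_force: [-0.3, 0.4, -0.5]
opening: 0.506
```

```bash
python3 -c "
from h import *
goto([.4974,-.1084,.007],109)"
```

```text
t=13.45 tcp [ 0.4936 -0.0988  0.0761] xdir 109.31 tilt z [-0.0213  0.0022 -0.9998] F [-0.3288  0.4206 -0.4591] op 0.506 q [ 0.3044  0.8297 -0.3278  2.0276  0.6402  0.408  -0.189 ]
shift [-0.011   0.0018  0.069 ]
yaw(rad, about tool z) 0.0055
```

>>> play_rows([
  {"jaw": 0.5, "dx": -0.006, "dy": 0.001, "dz": 0.01, "yaw": 0.003},
  {"jaw": 0.5, "dx": -0.004, "dy": 0, "dz": 0.016, "yaw": 0},
  {"jaw": 0.5, "dx": 0, "dy": 0, "dz": 0.016, "yaw": 0},
  {"jaw": 0.5, "dx": 0, "dy": 0, "dz": 0.01, "yaw": 0},
  {"jaw": 0.5, "dx": 0, "dy": 0, "dz": 0, "yaw": 0},
])

```text
clock: 13.95
tool_pos: [0.4956, -0.1038, 0.0197]
eef_rot: [0.577, 0.816, -0.005, -0.011]
contact_force: [0.6, 1.0, -0.0]
opening: 0.498
```

```bash
python3 -c "
from h import *
goto([.4974,-.1084,.007],109)"
```

```text
t=13.95 tcp [ 0.4956 -0.1038  0.0197] xdir 109.46 tilt z [-0.0237  0.0049 -0.9997] F [ 0.5877  0.9665 -0.0363] op 0.498 q [ 0.257   0.9315 -0.2323  2.028   0.7056  0.2854 -0.2333]
shift [-0.0051  0.0004  0.0126]
yaw(rad, about tool z) 0.0080
```

>>> play_rows([
  {"jaw": 0.5, "dx": -0.003, "dy": 0, "dz": 0.007, "yaw": 0.004},
  {"jaw": 0.5, "dx": -0.002, "dy": 0, "dz": 0.005, "yaw": 0.004},
  {"jaw": 0.7, "dx": 0, "dy": 0, "dz": 0, "yaw": 0},
  {"jaw": 1, "dx": 0, "dy": 0, "dz": 0, "yaw": 0},
  {"jaw": 1, "dx": 0, "dy": 0, "dz": 0, "yaw": 0},
], squeeze=25)

```text
clock: 14.45
tool_pos: [0.4976, -0.1078, 0.0073]
eef_rot: [0.58, 0.814, -0.004, -0.011]
contact_force: [-0.6, 0.1, -0.4]
opening: 0.252
```

>>> play_rows([
  {"jaw": 1, "dx": 0, "dy": 0, "dz": 0, "yaw": 0},
  {"jaw": 1, "dx": 0, "dy": 0, "dz": 0, "yaw": 0},
  {"jaw": 1, "dx": 0, "dy": 0, "dz": 0, "yaw": 0},
  {"jaw": 1, "dx": 0, "dy": 0, "dz": 0, "yaw": 0},
  {"jaw": 1, "dx": 0, "dy": 0, "dz": 0, "yaw": 0},
])

```text
clock: 14.95
tool_pos: [0.4981, -0.1079, 0.0082]
eef_rot: [0.58, 0.814, -0.004, -0.01]
contact_force: [-0.2, -1.3, -0.4]
opening: 0.18
```

```bash
python3 -c "
from h import *
goto([.4974,-.1084,.007],109)"
```

```text
t=14.95 tcp [ 0.4981 -0.1079  0.0082] xdir 109.03 tilt z [-0.0212  0.0053 -0.9998] F [-0.2373 -1.3132 -0.4425] op 0.180 q [ 0.2534  0.9535 -0.2134  2.0207  0.7148  0.2626 -0.2405]
shift [-0.0002 -0.0008  0.0012]
yaw(rad, about tool z) 0.0006
```

Gripped (opening 15.8 mm = handle width), heading 109.0°. Lift by 54 mm so the rod axis is at hole height (11 → 65 mm).

>>> play_rows([
  {"jaw": 1, "dx": 0, "dy": 0, "dz": -0.008, "yaw": 0},
  {"jaw": 1, "dx": 0, "dy": 0, "dz": -0.014, "yaw": 0},
  {"jaw": 1, "dx": 0, "dy": 0, "dz": -0.014, "yaw": 0},
  {"jaw": 1, "dx": 0, "dy": 0, "dz": -0.01, "yaw": 0},
  {"jaw": 1, "dx": 0, "dy": 0, "dz": 0, "yaw": 0},
], squeeze=40)

```text
clock: 15.45
tool_pos: [0.4988, -0.1081, 0.0571]
eef_rot: [0.58, 0.814, -0.004, -0.01]
contact_force: [-0.4, 0.1, -0.1]
opening: 0.18
```

```bash
python3 -c "
from h import *
goto([.4974,-.1084,.062],110)
s=snap('side');t=snap('top')
np.savez('s2.npz',**s);np.savez('t2.npz',**t)
a=np.hstack([cv2.resize(s['frame'][150:290,240:380],None,fx=2.8,fy=2.8),cv2.resize(t['frame'][150:290,260:400],None,fx=2.8,fy=2.8)])
cv2.imwrite('pics/b2.png',a[:,:,::-1])"
```

```text
t=15.45 tcp [ 0.4988 -0.1081  0.0571] xdir 109.06 tilt z [-0.022   0.005  -0.9997] F [-0.4414  0.0918 -0.0509] op 0.180 q [ 0.3118  0.8681 -0.3109  2.0114  0.6619  0.385  -0.1908]
shift [ 0.0003 -0.0015 -0.0048]
yaw(rad, about tool z) -0.0164
```

View pics/b2.png

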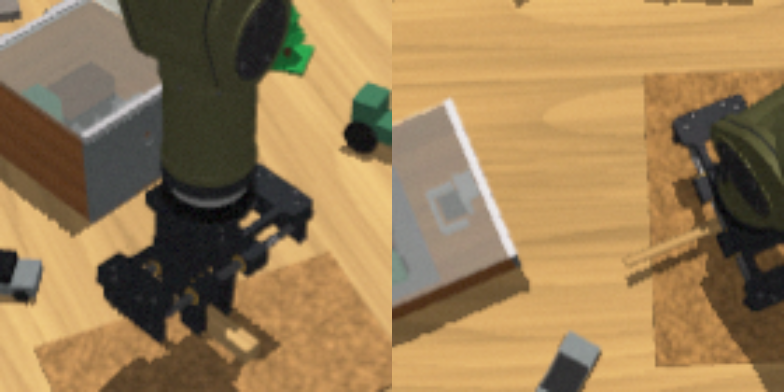

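The top view shows the dowel tip free at crop (627,262). I'll measure the wall corners, the hole and the rod tip.

```bash
python3 -c "
from h import *
s=dict(np.load('s2.npz'));t=dict(np.load('t2.npz'));s0=dict(np.load('s0.npz'))
w=lambda n,im,b,k:cv2.imwrite('pics/'+n,cv2.resize(im['frame'][b[0]:b[1],b[2]:b[3]],None,fx=k,fy=k,interpolation=cv2.INTER_NEAREST)[:,:,::-1])
w('c1.png',s,(185,235,260,320),10)
w('c2.png',t,(180,270,275,385),7)
w('c3.png',s0,(165,235,255,325),8)
"
```

```text
(no output)
```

View pics/c1.png

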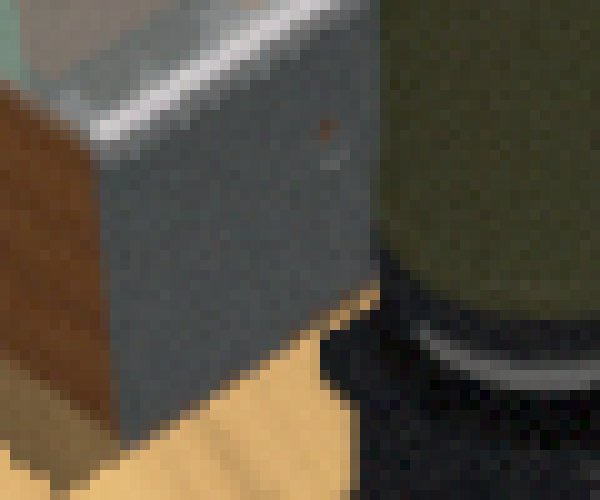

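View pics/c2.png

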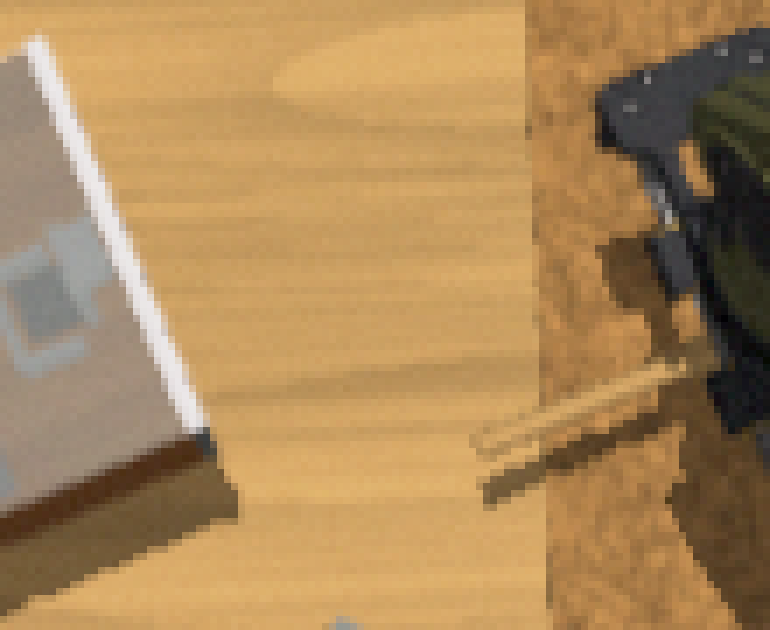

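View pics/c3.png

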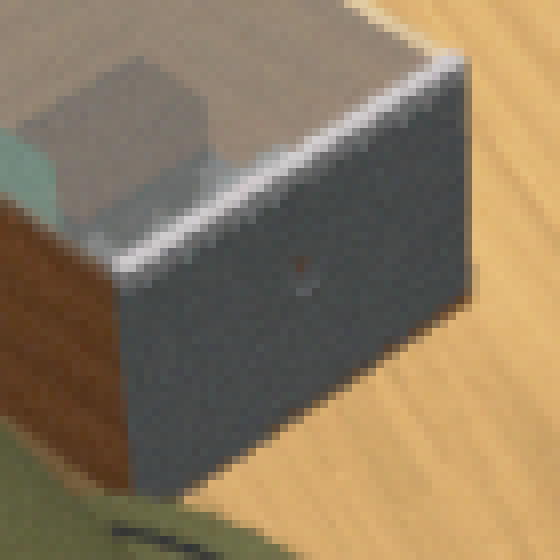

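```bash
python3 -c "
from h import *
s=dict(np.load('s2.npz'));t=dict(np.load('t2.npz'))
A=plane(s,[[271.5,228.5],[313.0,201.6]],0);B=plane(s,[[268.9,197.6],[313,172]],.111)
an=lambda d:np.degrees(np.arctan2(d[1],d[0]))
print('side bottom',A,np.linalg.norm(A[1]-A[0]),an(A[1]-A[0]),A.mean(0));print('side top',B,np.linalg.norm(B[1]-B[0]),an(B[1]-B[0]),B.mean(0))
print('hole',plane(s,[[292.5,199.05]],.065))
f=lambda a:np.array(a)/7+[274.5,179.5]
W=plane(t,f([[45,38],[208,430]]),.111);print('top wall',W,np.linalg.norm(W[1]-W[0]),an(W[0]-W[1]),W.mean(0))
Rd=plane(t,f([[477,441],[672,371]]),.060);print('rod top',Rd,an(Rd[0]-Rd[1]))
T,Rm,_=tool()
for nm,p in (('tip',Rd[0]),('rear',Rd[1]),('wallmid',W.mean(0)),('sidemidtop',B.mean(0)),('sidemidbot',A.mean(0)),('sidehole',plane(s,[[292.5,199.05]],.065)[0])):
    print(nm,Rm.T@(p-T))
"
```

```text
side bottom [[0.4691 0.1073 0.    ]
 [0.6205 0.1607 0.    ]] 0.1606035256945939 19.396403708445856 [0.5448 0.134  0.    ]
side top [[0.4709 0.1107 0.111 ]
 [0.6218 0.1602 0.111 ]] 0.15876520062103913 18.148251951854412 [0.5464 0.1354 0.111 ]
hole [[0.5439 0.1277 0.065 ]]
top wall [[0.6178 0.1555 0.111 ]
 [0.4663 0.1002 0.111 ]] 0.1613435017908696 20.06200870460021 [0.542  0.1279 0.111 ]
rod top [[ 0.4623 -0.001   0.06  ]
 [ 0.4853 -0.0781  0.06  ]] 106.65704616845358
tip [ 0.113   0.001  -0.0026]
rear [ 0.0327 -0.0024 -0.0035]
wallmid [ 0.2094  0.1175 -0.0548]
sidemidtop [ 0.2151  0.124  -0.0549]
sidemidbot [0.2129 0.1244 0.0561]
sidehole [ 0.2081  0.1201 -0.0089]
```

Both cameras give hole heading about 109.6° and lateral offset about 0.12 m. The two cameras differ by a constant few mm, so I'll compare rod and hole within the same view. Move over first, staying 20 mm or more off the wall.

>>> play_rows([
  {"jaw": 1, "dx": 0, "dy": 0.02, "dz": -0.002, "yaw": -0.004},
  {"jaw": 1, "dx": 0.005, "dy": 0.025, "dz": -0.001, "yaw": -0.004},
  {"jaw": 1, "dx": 0.01, "dy": 0.025, "dz": 0, "yaw": 0},
  {"jaw": 1, "dx": 0.015, "dy": 0.025, "dz": 0, "yaw": 0},
  {"jaw": 1, "dx": 0.01, "dy": 0.01, "dz": 0, "yaw": 0},
])

```text
clock: 16.05
tool_pos: [0.5821, -0.0375, 0.0532]
eef_rot: [0.579, 0.815, -0.009, -0.014]
contact_force: [-0.0, 0.6, -0.6]
opening: 0.176
```

>>> play_rows([
  {"jaw": 1, "dx": 0.008, "dy": 0.002, "dz": 0, "yaw": 0},
  {"jaw": 1, "dx": 0.004, "dy": 0, "dz": 0, "yaw": 0},
  {"jaw": 1, "dx": 0, "dy": 0, "dz": 0, "yaw": 0},
  {"jaw": 1, "dx": 0, "dy": 0, "dz": 0, "yaw": 0},
  {"jaw": 1, "dx": 0, "dy": 0, "dz": 0, "yaw": 0},
])

```text
clock: 16.55
tool_pos: [0.5756, -0.0259, 0.0517]
eef_rot: [0.578, 0.816, -0.012, -0.016]
contact_force: [-0.4, 0.7, 0.4]
opening: 0.174
```

```bash
python3 -c "
from h import *
goto([.543,.127,.062],109.6)
s=snap('side');t=snap('top')
np.savez('s3.npz',**s);np.savez('t3.npz',**t)
w=lambda n,im,b,k:cv2.imwrite('pics/'+n,cv2.resize(im['frame'][b[0]:b[1],b[2]:b[3]],None,fx=k,fy=k,interpolation=cv2.INTER_NEAREST)[:,:,::-1])
w('d1.png',s,(160,240,250,350),7)
w('d2.png',t,(180,270,265,375),7)
"
```

```text
t=16.55 tcp [ 0.5756 -0.0259  0.0517] xdir 109.31 tilt z [-0.0401 -0.0014 -0.9992] F [-0.3651  0.6904  0.3823] op 0.174 q [ 0.1759  0.9328 -0.3715  1.7937  0.5724  0.5666 -0.225 ]
shift [ 0.1552  0.0195 -0.0092]
yaw(rad, about tool z) -0.0051
```

View pics/d1.png

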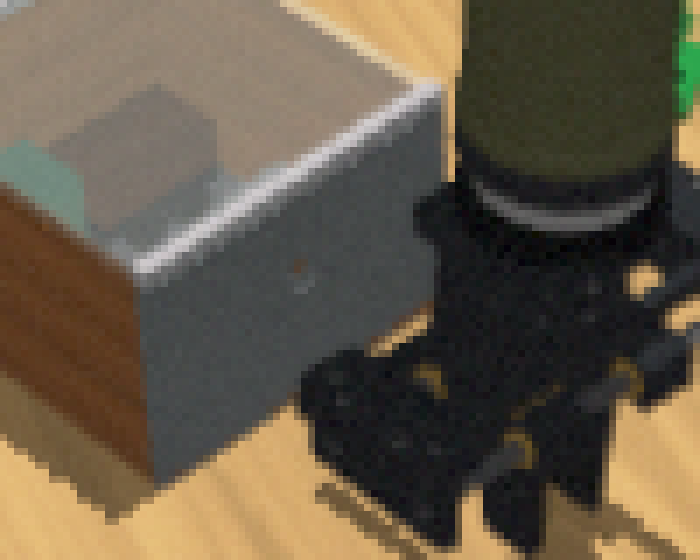

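View pics/d2.png

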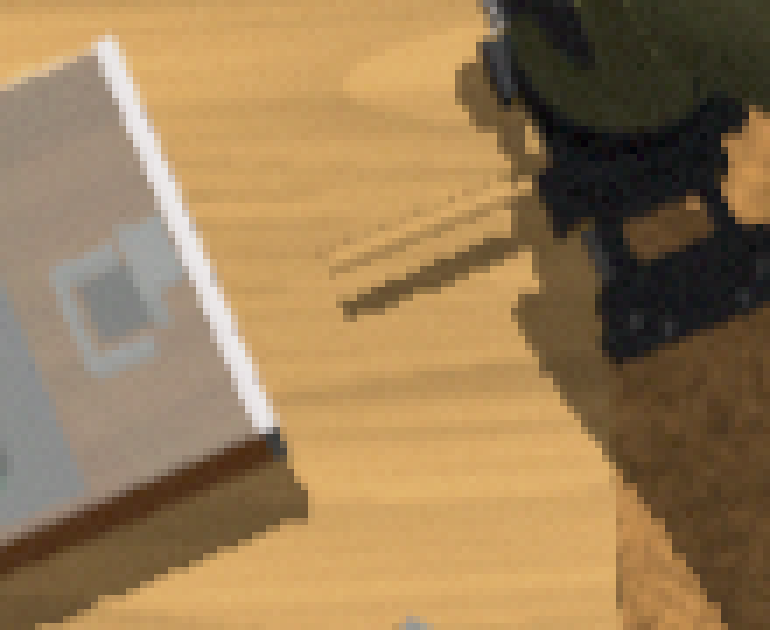

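In the top view the dowel points at the wall, tip at crop about (327,262). The side view shows the hole at about (300,275), with the rod hidden behind the gripper. I'll refine the top-view measurement with image differencing.

```bash
python3 -c "
from h import *
t=dict(np.load('t3.npz'));t0=dict(np.load('t0.npz'))
d=np.abs(t['frame'].astype(int)-t0['frame'].astype(int)).sum(2)
z=t['z_map'];z0=t0['z_map']
a=np.clip(d*3,0,255).astype(np.uint8)[180:270,265:375]
b=np.clip((z0-z)*3000,0,255).astype(np.uint8)[180:270,265:375]
cv2.imwrite('pics/e1.png',cv2.resize(a,None,fx=7,fy=7,interpolation=0));cv2.imwrite('pics/e2.png',cv2.resize(b,None,fx=7,fy=7,interpolation=0))
"
```

```text
(no output)
```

View pics/e1.png

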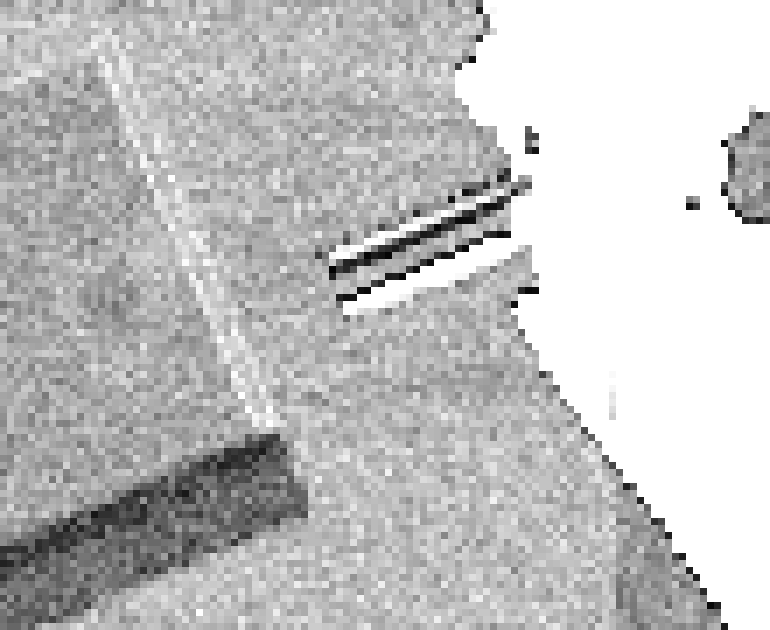

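View pics/e2.png

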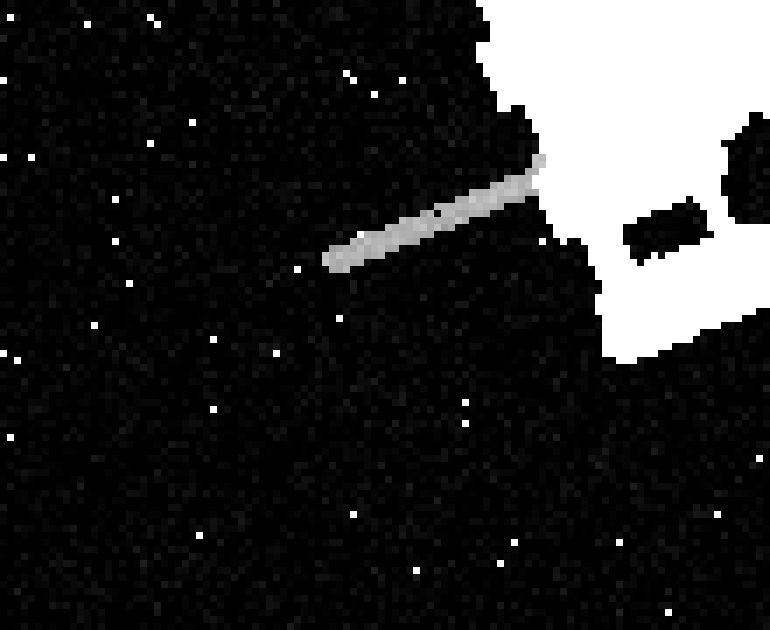

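The depth difference isolates the dowel cleanly (crop (330,262) to (535,182)). I'll fit the rod line, and the case outline from depth too.

```bash
cat >> h.py <<'E'
def rodfit(t,t0,box=(180,270,265,375),lo=.03,hi=.08):
    m=((t0['z_map']-t['z_map'])>lo)&((t0['z_map']-t['z_map'])<hi)&(t['z_map']>0)&(t0['z_map']>0)
    k=np.zeros_like(m);k[box[0]:box[1],box[2]:box[3]]=1;m&=k
    n,l,st,_=cv2.connectedComponentsWithStats(m.astype(np.uint8))
    i=1+np.argmax(st[1:,4]);v,u=np.nonzero(l==i)
    return np.c_[u,v].astype(float)
E
python3 -c "
from h import *
t=dict(np.load('t3.npz'));t0=dict(np.load('t0.npz'))
uv=rodfit(t,t0);T,Rm,_=tool()
P=plane(t,uv,.0545);q=(P-T)@Rm;print(len(uv),'z from depth',np.median(depth(t,uv)[:,2]))
print('tool-frame x range',q[:,0].min(),q[:,0].max(),'fit',np.polyfit(q[:,0],q[:,1],1))
for lo in np.arange(.04,.13,.015):
    k=(q[:,0]>lo)&(q[:,0]<lo+.015)
    if k.any(): print(lo,q[k,1].mean(),k.sum())
C=cloud(t0);m=((C[...,2]>.098)&(C[...,2]<.125));m[:, :200]=0;m[:,330:]=0;m[:170]=0;m[290:]=0
m=cv2.morphologyEx(m.astype(np.uint8),cv2.MORPH_OPEN,np.ones((3,3)))
n,l,st,_=cv2.connectedComponentsWithStats(m);i=1+np.argmax(st[1:,4]);print(st[i],np.median(C[l==i][:,2]))
c=max(cv2.findContours((l==i).astype(np.uint8),0,2)[0],key=cv2.contourArea).reshape(-1,2)
W=plane(t0,c,.111)[:,:2].astype(np.float32)
rc=cv2.minAreaRect(W);print(rc);bx=cv2.boxPoints(rc);print(bx)
cv2.imwrite('pics/e3.png',cv2.resize((l==i).astype(np.uint8)[170:290,200:330]*255,None,fx=5,fy=5,interpolation=0))
"
```

```text
123 z from depth 0.05943380996820635
tool-frame x range 0.01905216578943675 0.1137886193652216 fit [-0.0123 -0.0011]
0.04 -0.0022896630739761246 20
0.055 -0.0023617862600995455 19
0.07 -0.002190098112706983 20
0.08499999999999999 -0.0021429035769118324 20
0.1 -0.002097422743401004 20
[ 217  186   87   82 4264] 0.11286537099501137
((0.5088638067245483, 0.21526983380317688), (0.16265849769115448, 0.1860927939414978), 20.634296417236328)
[[0.4    0.2737]
 [0.4655 0.0995]
 [0.6178 0.1569]
 [0.5522 0.331 ]]
```

View pics/e3.png

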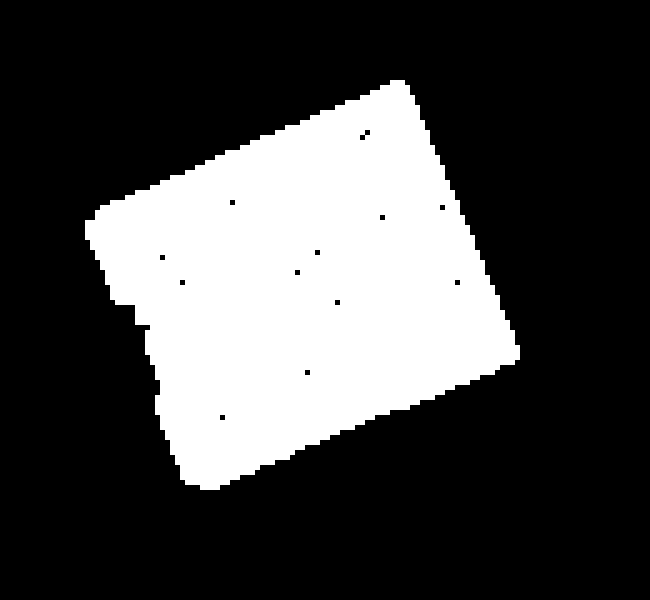

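```bash
python3 -c "
from h import *
t=dict(np.load('t3.npz'));t0=dict(np.load('t0.npz'))
C=cloud(t0);m=((C[...,2]>.098)&(C[...,2]<.125));m[:, :200]=0;m[:,330:]=0;m[:170]=0;m[290:]=0
m=cv2.morphologyEx(m.astype(np.uint8),cv2.MORPH_CLOSE,np.ones((3,3)))
c=max(cv2.findContours(m,0,cv2.CHAIN_APPROX_NONE)[0],key=cv2.contourArea).reshape(-1,2)
W=plane(t0,c,.111)[:,:2]
a0=np.radians(110);ctr=np.array([.5089,.2153]);u=np.array([np.cos(a0),np.sin(a0)]);v=np.array([u[1],-u[0]])
p=(W-ctr)@u;q=(W-ctr)@v
res={}
for nm,k,A,B in(('q+',(q>.07)&(abs(p)<.075),p,q),('q-',(q<-.07)&(abs(p)<.075),p,q),('p-',(p<-.08)&(abs(q)<.065),q,p)):
    f=np.polyfit(A[k],B[k],1);res[nm]=f;print(nm,k.sum(),f,np.degrees(np.arctan(f[0])))
qm=lambda x:(np.polyval(res['q+'],x)+np.polyval(res['q-'],x))/2
pm=np.polyval(res['p-'],qm(-.09));h=ctr+u*pm+v*qm(pm);print('width',np.polyval(res['q+'],0)-np.polyval(res['q-'],0),'hole(top frame)',h)
T,Rm,_=tool();print('in tool',Rm.T@(np.r_[h,.062]-T))
for yaw in(109,109.6,110,110.5):
    U=np.array([np.cos(np.radians(yaw)),np.sin(np.radians(yaw))]);V=np.array([U[1],-U[0]]);g=T[:2]-.0021*Rm[:2,1]
    print(yaw,'along',(h-g)@U,'lat',(h-g)@V)
"
```

```text
q+ 52 [-0.0166  0.0798] -0.9515911758508463
q- 54 [ 0.004  -0.0788] 0.22724882464534074
p- 45 [ 0.0066 -0.0917] 0.37840161226081004
width 0.15853773459350062 hole(top frame) [0.5413 0.1295]
in tool [ 0.1583  0.0184 -0.0091]
109 along 0.1583014941646411 lat 0.020010046312071195
109.6 along 0.15808327350813955 lat 0.021666648220707043
110 along 0.15792816061926218 lat 0.022769740700887615
110.5 along 0.15772344624830967 lat 0.02414703939876898
```

>>> play_rows([
  {"jaw": 1, "dx": 0, "dy": 0.006, "dz": -0.004, "yaw": -0.006},
  {"jaw": 1, "dx": 0.006, "dy": 0.007, "dz": -0.004, "yaw": -0.006},
  {"jaw": 1, "dx": 0.008, "dy": 0.006, "dz": -0.003, "yaw": 0},
  {"jaw": 1, "dx": 0.006, "dy": 0.002, "dz": 0, "yaw": 0},
  {"jaw": 1, "dx": 0, "dy": 0, "dz": 0, "yaw": 0},
])

```text
clock: 17.15
tool_pos: [0.5914, 0.0022, 0.0637]
eef_rot: [0.574, 0.819, -0.011, -0.015]
contact_force: [0.1, -0.6, -0.3]
opening: 0.176
```

```bash
cat > m.py <<'E'
from h import *
import sys
h=np.array([.5413,.1295])
T,Rm,st=tool(); goto([*h,.0622],110)
print('pitch x_z',Rm[2,0])
t=snap('top');t0=dict(np.load('t0.npz'))
uv=rodfit(t,t0)
P=plane(t,uv,.0028+T[2]);q=(P-T)@Rm;D=depth(t,uv)
k=(q[:,0]>.045)&(q[:,0]<.115)
f=np.polyfit(q[k,0],q[k,1],1);tip=np.sort(q[:,0])[-4:].mean()
print(k.sum(),'rod y fit',f,'mean y',q[k,1].mean(),'tip x',q[:,0].max(),'depth z slope',np.polyfit(q[k,0],D[k,2],1),np.median(D[k,2]))
d=(Rm.T@(np.r_[h,.065]-T)); print('hole in tool',d,'lat err (hole - rod@tip)',d[1]-np.polyval(f,.11),'gap',d[0]-.115)
C=cloud(t); print('table z near',np.median(C[215:235,305:320,2]),np.median(C[245:262,310:330,2]))
for yaw in(109.5,110,110.4):
    U=np.array([np.cos(np.radians(yaw)),np.sin(np.radians(yaw))]);V=np.array([U[1],-U[0]]);g=T[:2]+(q[k,1].mean())*Rm[:2,1]
    print(yaw,'along',(h-g)@U,'lat',(h-g)@V)
np.savez(sys.argv[1],**t)
E
python3 m.py t4.npz
```

```text
t=17.15 tcp [0.5914 0.0022 0.0637] xdir 109.97 tilt z [-0.0377 -0.0001 -0.9993] F [ 0.0792 -0.5592 -0.273 ] op 0.176 q [ 0.1395  0.9278 -0.393   1.7452  0.5486  0.6192 -0.2291]
shift [ 0.1367 -0.0035  0.0034]
yaw(rad, about tool z) -0.0005
pitch x_z 0.012774704392257006
92 rod y fit [-0.0039 -0.0016] mean y -0.001900686842672801 tip x 0.11428092839856001 depth z slope [0.0089 0.0713] 0.0724151331055699
hole in tool [ 0.1368 -0.0036  0.0006] lat err (hole - rod@tip) -0.0015468860078635422 gap 0.02176855752450231
table z near 0.0011242344001201054 0.0009454207893986322
109.5 along 0.13674549935014893 lat -0.0028143013313849594
110 along 0.13676485160101676 lat -0.001620879717091836
110.4 along 0.13677283452127317 lat -0.0006660491887577058
```

```bash
python3 -c "
from h import *
s0=dict(np.load('s0.npz'));s1=dict(np.load('s1.npz'));s2=dict(np.load('s2.npz'));s3=dict(np.load('s3.npz'))
# hole: deviation of wall plane, averaged over frames
Z=np.stack([s['z_map'] for s in (s0,s2,s3)]);Z[Z==0]=np.nan;Zm=np.nanmedian(Z[:, 175:225,262:312],0)
C0=dict(s0);zz=np.zeros((400,640),np.float32);zz[175:225,262:312]=Zm;C0['z_map']=zz;C=cloud(C0)[175:225,262:312]
a=np.radians(110);U=np.array([np.cos(a),np.sin(a)]);n=C[...,:2]@U
near=np.abs(n-np.nanmedian(n[15:30,20:40]))<.006
A=np.c_[C[near],np.ones(near.sum())];
c=C[near];cm=c.mean(0);w=np.linalg.svd(c-cm)[2][2];w*=np.sign(w[1]);print('plane normal',w,np.degrees(np.arctan2(w[1],w[0])),cm,near.sum())
dev=(C-cm)@w
print('dev rows 190-208, cols 284-302 (mm)');print((dev[15:33,22:40]*1000).round(0).astype(int))
np.savez('wallp.npz',cm=cm,w=w)
"
```

```text
plane normal [-0.3389  0.9408 -0.0097] 109.80845225907373 [0.5374 0.1253 0.0619] 1355
dev rows 190-208, cols 284-302 (mm)
[[   1   -2    1   -1   -1   -1   -1    0   -1   -2    0    1    1   -3
    -1   -1   -1    2]
 [  -3    0    0    1    2    1    0    2    0   -2    1    1    0    0
    -1   -3    1    1]
 [  -4    0   -1   -1    1    0    0   -1    0   -2    0    1    1   -2
    -3    2    0    1]
 [  -2   -3   -1    0    0    0    0   -1   -2    0   -1    1    1    0
    -1   -1   -2   -1]
 [  -1   -1   -2    2    0    0    2    0    0    0   -1    1   -1    1
    -2    0    0   -1]
 [  -2   -1   -2   -2   -1   -1    0    0   -2    1   -1    3    1   -1
     0    1   -2   -1]
 [   0    0   -1    1    1    0   -1    0    0   -1    2   -1    1    0
    -1    0   -1   -1]
 [  -1    0   -2    0    1    1    0   -1   -2   58    3   -1    1    0
     1   -2    1   -2]
 [  -1   -2    1    1    1   -3    1    2   58    8    3    2    3    0
    -2    1    1    0]
 [  -2    1    0   -1    0    0    1    2   53    5    2    0   -1    3
     1    2    0    2]
 [  -1    0    0    1    0    1    0   -1    5    1    0    3    0    2
     0    0    1   -1]
 [   1    1   -2    2   -1    0    1   -3    1    1    0    1   -1    1
     0    0   -1   -1]
 [   0    1    1    0   -1    1    1    1   -1    0    0   -1    1   -1
    -1    1    2    0]
 [   1    0    0   -2    0   -1    2    1   -1    1    1    0    2   -1
     3 -100    0    0]
 [  -1   -2    0    1    1    0   -1    1   -1    1    0    1    0    2
    -1    4   -1   -1]
 [  -2   -1   -1   -1   -1    1    0    2    1    2    2    0    1    1
     1    0    1   -2]
 [   0    0   -2    2    0   -1    1    2    1   -2    1    1    1    1
     1    0    0    1]
 [   0   -1   -1    1    2    1    0    1    1    1    0    2   -2    0
     1   -1    0    0]]
```

```bash
python3 -c "
from h import *
s=dict(np.load('s0.npz'));W=np.load('wallp.npz');cm,w=W['cm'],W['w']
a=np.radians(110);V=np.array([np.sin(a),-np.cos(a),0]);U=np.array([np.cos(a),np.sin(a),0])
for px in ([292.3,198.0],[292.6,198.4]):
    o,d=ray(s,[px]);d=d[0];k=((cm-o)@w)/(d@w);p=o+k*d
    b=d/(d@U); sh=6e-3*np.array([b@V,b[2]]); print(p,'bore shift lat,z',sh)
    c=p+V*sh[0]/2+np.array([0,0,1])*sh[1]/2; print('hole centre',c)
# wall extents lateral in the side view by depth plane: corner pixels on plane
for px in ([271.5,228.5],[313,201.6]):
    o,d=ray(s,[px]);d=d[0];k=((cm-o)@w)/(d@w);print(o+k*d)
# side rod from depth
s1=dict(np.load('s1.npz'))
C=cloud(s1);
b=C[245:300,275:340]; m=(b[...,2]>.014)&(b[...,2]<.03)
cv2.imwrite('pics/f1.png',cv2.resize(m.astype(np.uint8)*255,None,fx=8,fy=8,interpolation=0))
print('mat z',np.median(b[40:,:30,2]))
"
```

```text
[0.5434 0.1275 0.0692] bore shift lat,z [ 0.0052 -0.0069]
hole centre [0.5458 0.1284 0.0657]
[0.5443 0.1278 0.0671] bore shift lat,z [ 0.0052 -0.0069]
hole centre [0.5468 0.1287 0.0636]
[0.4665 0.0992 0.0083]
[0.6174 0.1535 0.0069]
mat z 0.0036658401523366746
```

View pics/f1.png

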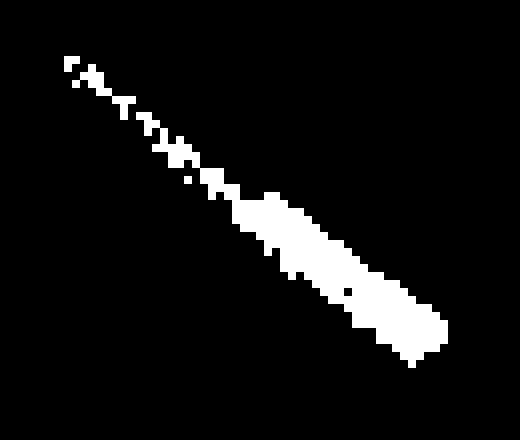

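By depth, the wall heading is 109.8°. The hole comes out at z=0.0657 (it must be 0.065). The lateral error is +1 mm from the side view and −1.6 mm from the top view, so I keep the lateral position, lower 1 mm, and feel my way in.

>>> play_rows([
  {"jaw": 1, "dx": 0.004, "dy": 0, "dz": 0.001, "yaw": 0},
  {"jaw": 1, "dx": 0.005, "dy": 0, "dz": 0, "yaw": 0},
  {"jaw": 1, "dx": 0.004, "dy": 0, "dz": 0, "yaw": 0},
  {"jaw": 1, "dx": 0.002, "dy": 0, "dz": 0, "yaw": 0},
  {"jaw": 1, "dx": 0, "dy": 0, "dz": 0, "yaw": 0},
])

```text
clock: 17.7
tool_pos: [0.5846, 0.0163, 0.0623]
eef_rot: [0.574, 0.819, -0.012, -0.016]
contact_force: [0.3, -0.3, 0.5]
opening: 0.18
```

```bash
python3 m.py t5.npz
```

```text
t=17.70 tcp [0.5846 0.0163 0.0623] xdir 109.95 tilt z [-0.0397 -0.0017 -0.9992] F [ 0.3285 -0.2674  0.5032] op 0.180 q [ 0.1111  0.9241 -0.3848  1.7642  0.5489  0.6036 -0.2586]
shift [ 0.1212 -0.0021  0.0016]
yaw(rad, about tool z) -0.0009
pitch x_z 0.011961284778451852
95 rod y fit [ 0.0031 -0.0021] mean y -0.0018115734281453834 tip x 0.11433907485982513 depth z slope [0.0251 0.0687] 0.07078030316275008
hole in tool [ 0.1212 -0.0022 -0.0012] lat err (hole - rod@tip) -0.00044920232816836087 gap 0.0061990038312036005
table z near 0.0010299109771869652 0.0011424816430154472
109.5 along 0.12116981494139581 lat -0.0012664171337974997
110 along 0.12117625260020175 lat -0.0002089762210960855
110.4 along 0.12117475853779852 lat 0.0006369918328405638
```

>>> play_rows([
  {"jaw": 1, "dx": 0.003, "dy": 0.001, "dz": 0, "yaw": 0},
  {"jaw": 1, "dx": 0.003, "dy": 0, "dz": 0, "yaw": 0},
  {"jaw": 1, "dx": 0.003, "dy": 0, "dz": 0, "yaw": 0},
  {"jaw": 1, "dx": 0.003, "dy": 0, "dz": 0, "yaw": 0},
  {"jaw": 1, "dx": 0, "dy": 0, "dz": 0, "yaw": 0},
])

```text
clock: 18.25
tool_pos: [0.5814, 0.0283, 0.0624]
eef_rot: [0.574, 0.819, -0.012, -0.016]
contact_force: [-0.7, -0.2, -0.6]
opening: 0.176
```

```bash
python3 m.py t6.npz
```

```text
t=18.25 tcp [0.5814 0.0283 0.0624] xdir 109.89 tilt z [-0.0395 -0.0019 -0.9992] F [-0.7016 -0.1524 -0.6378] op 0.176 q [ 0.0887  0.921  -0.3806  1.7731  0.5469  0.5956 -0.2804]
shift [ 0.1088 -0.0033  0.0016]
yaw(rad, about tool z) -0.0019
pitch x_z 0.01164742297846542
84 rod y fit [ 0.0047 -0.0021] mean y -0.0017906372491807128 tip x 0.10701574001976569 depth z slope [-0.0128  0.0719] 0.07096640048134295
hole in tool [ 0.1089 -0.0034 -0.0012] lat err (hole - rod@tip) -0.0017275004339086216 gap -0.006144564917171275
table z near 0.0008286580066827476 0.0014288889167524133
109.5 along 0.10882016448035667 lat -0.002265471641942643
110 along 0.10883579066064086 lat -0.0013157623514476122
110.4 along 0.10884232408866037 lat -0.0005559193029108442
```

The tip has disappeared into the wall plane with no contact force. Continue inward.

>>> play_rows([
  {"jaw": 1, "dx": 0.003, "dy": 0, "dz": 0, "yaw": 0},
  {"jaw": 1, "dx": 0.003, "dy": 0, "dz": 0, "yaw": 0},
  {"jaw": 1, "dx": 0.003, "dy": 0, "dz": 0, "yaw": 0},
  {"jaw": 1, "dx": 0.001, "dy": 0, "dz": 0, "yaw": 0},
  {"jaw": 1, "dx": 0, "dy": 0, "dz": 0, "yaw": 0},
])

```text
clock: 18.8
tool_pos: [0.5779, 0.0381, 0.0625]
eef_rot: [0.574, 0.818, -0.012, -0.015]
contact_force: [0.5, 0.5, -0.6]
opening: 0.174
```

```bash
python3 m.py t7.npz|grep -v table
```

```text
t=18.80 tcp [0.5779 0.0381 0.0625] xdir 109.87 tilt z [-0.0394 -0.0023 -0.9992] F [ 0.4996  0.5192 -0.5986] op 0.174 q [ 0.0697  0.9178 -0.3764  1.7827  0.5458  0.5874 -0.299 ]
shift [ 0.0984 -0.0033  0.0015]
yaw(rad, about tool z) -0.0023
pitch x_z 0.011190392778889828
69 rod y fit [ 0.0042 -0.0022] mean y -0.0019310569548579876 tip x 0.09661957071796382 depth z slope [-0.0127  0.0713] 0.07055812474854539
hole in tool [ 0.0985 -0.0034 -0.0013] lat err (hole - rod@tip) -0.0016000618633812019 gap -0.016543873120908326
109.5 along 0.09842420702006204 lat -0.002024714515306364
110 along 0.09843812807093925 lat -0.001165735083921829
110.4 along 0.09844386750325523 lat -0.00047848448047283637
```

The rod is about 16 mm in, still free. Now press the catch.

>>> play_rows([
  {"jaw": 1, "dx": 0.003, "dy": 0, "dz": 0, "yaw": 0},
  {"jaw": 1, "dx": 0.003, "dy": 0, "dz": 0, "yaw": 0},
  {"jaw": 1, "dx": 0.003, "dy": 0, "dz": 0, "yaw": 0},
  {"jaw": 1, "dx": 0.003, "dy": 0, "dz": 0, "yaw": 0},
  {"jaw": 1, "dx": 0.001, "dy": 0, "dz": 0, "yaw": 0},
])

```text
clock: 19.35
tool_pos: [0.5746, 0.046, 0.0628]
eef_rot: [0.576, 0.817, -0.014, -0.013]
contact_force: [1.2, -2.9, 0.5]
opening: 0.175
```

```bash
python3 m.py t8.npz|egrep 'tcp|rod y|hole in'
```

```text
t=19.35 tcp [0.5746 0.046  0.0628] xdir 109.65 tilt z [-0.0377 -0.0087 -0.9993] F [ 1.1667 -2.901   0.5426] op 0.175 q [ 0.0466  0.9134 -0.3657  1.7926  0.5469  0.579  -0.3231]
58 rod y fit [-0.0098 -0.0013] mean y -0.001962109358783389 tip x 0.08756047910301594 depth z slope [0.0076 0.0699] 0.07051410096303057
hole in tool [ 0.0898 -0.0034 -0.0017] lat err (hole - rod@tip) -0.0009714694454858197 gap -0.025153642678619886
```

Contact at about 3 N at the expected depth, so that is the catch plate. Keep pressing.

>>> play_rows([
  {"jaw": 1, "dx": 0.005, "dy": 0, "dz": 0, "yaw": 0},
  {"jaw": 1, "dx": 0.005, "dy": 0, "dz": 0, "yaw": 0},
  {"jaw": 1, "dx": 0.005, "dy": 0, "dz": 0, "yaw": 0},
  {"jaw": 1, "dx": 0.005, "dy": 0, "dz": 0, "yaw": 0},
  {"jaw": 1, "dx": 0.004, "dy": 0, "dz": 0, "yaw": 0},
])

```text
clock: 19.9
tool_pos: [0.5687, 0.0592, 0.0632]
eef_rot: [0.579, 0.815, -0.019, -0.008]
contact_force: [3.8, -9.5, 1.4]
opening: 0.185
```

```bash
python3 m.py t9.npz|egrep 'tcp|rod y|hole in|pitch'; python3 -c "
from h import *
t=dict(np.load('t9.npz'));cv2.imwrite('pics/g1.png',cv2.resize(t['frame'][150:300,180:400],None,fx=3,fy=3)[:,:,::-1])"
```

```text
t=19.90 tcp [0.5687 0.0592 0.0632] xdir 109.21 tilt z [-0.0353 -0.0218 -0.9991] F [ 3.817  -9.4848  1.3974] op 0.185 q [ 0.0051  0.9062 -0.346   1.8086  0.5487  0.5668 -0.3659]
pitch x_z -0.008953643273350733
38 rod y fit [-0.0106 -0.0013] mean y -0.001976040595849496 tip x 0.07305003182609718 depth z slope [-0.0176  0.0722] 0.07131163804309126
hole in tool [ 0.0754 -0.0028 -0.0024] lat err (hole - rod@tip) -0.0003139266712402079 gap -0.03963899484085551
```

View pics/g1.png

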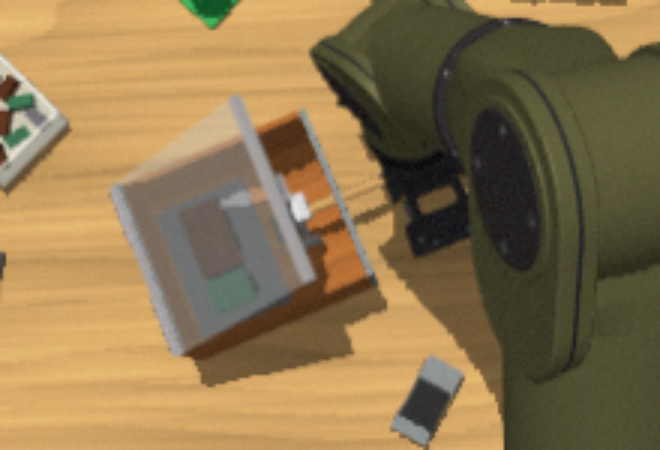

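The lid is springing open (white front edge lifted to crop about (270,190)). Draw the rod straight out.

>>> play_rows([
  {"jaw": 1, "dx": -0.006, "dy": 0, "dz": 0, "yaw": 0},
  {"jaw": 1, "dx": -0.008, "dy": 0, "dz": 0, "yaw": 0},
  {"jaw": 1, "dx": -0.008, "dy": 0, "dz": 0, "yaw": 0},
  {"jaw": 1, "dx": -0.008, "dy": 0, "dz": 0, "yaw": 0},
  {"jaw": 1, "dx": -0.006, "dy": 0, "dz": 0, "yaw": 0},
])

```text
clock: 20.45
tool_pos: [0.5809, 0.0256, 0.064]
eef_rot: [0.578, 0.815, -0.018, -0.008]
contact_force: [-0.2, -0.5, -0.8]
opening: 0.179
```

```bash
python3 m.py t10.npz|egrep 'tcp|rod y|hole in|pitch'
```

```text
t=20.45 tcp [0.5809 0.0256 0.064 ] xdir 109.30 tilt z [-0.0349 -0.02   -0.9992] F [-0.2007 -0.4593 -0.7873] op 0.179 q [ 0.0723  0.9141 -0.3609  1.7793  0.5531  0.5922 -0.302 ]
pitch x_z -0.007315841872283171
87 rod y fit [-0.0084 -0.0015] mean y -0.0022006694495038397 tip x 0.10929110436355856 depth z slope [-0.0131  0.0718] 0.07064990377935532
hole in tool [ 0.1111 -0.0031 -0.0017] lat err (hole - rod@tip) -0.000660347188011117 gap -0.0038970934933104107
```

Rod nearly free of the hole. Keep pulling back, then turn to about 140°, where the rod fits on the mat and the tool tilt keeps it level.

>>> play_rows([
  {"jaw": 1, "dx": -0.01, "dy": 0, "dz": 0, "yaw": 0},
  {"jaw": 1, "dx": -0.015, "dy": 0, "dz": 0, "yaw": 0},
  {"jaw": 1, "dx": -0.02, "dy": 0, "dz": 0, "yaw": 0},
  {"jaw": 1, "dx": -0.02, "dy": 0, "dz": 0, "yaw": 0},
  {"jaw": 1, "dx": -0.01, "dy": 0, "dz": 0, "yaw": 0},
])

```text
clock: 21.0
tool_pos: [0.6069, -0.0486, 0.064]
eef_rot: [0.577, 0.816, -0.018, -0.009]
contact_force: [-1.0, -0.3, -0.2]
opening: 0.174
```

>>> play_rows([
  {"jaw": 1, "dx": -0.01, "dy": 0, "dz": 0, "yaw": -0.1},
  {"jaw": 1, "dx": -0.01, "dy": 0, "dz": 0, "yaw": -0.12},
  {"jaw": 1, "dx": -0.01, "dy": -0.005, "dz": 0, "yaw": -0.12},
  {"jaw": 1, "dx": -0.01, "dy": -0.005, "dz": 0, "yaw": -0.1},
  {"jaw": 1, "dx": 0, "dy": 0, "dz": 0, "yaw": -0.05},
])

```text
clock: 21.5
tool_pos: [0.6189, -0.0955, 0.064]
eef_rot: [0.355, 0.935, -0.016, -0.014]
contact_force: [-0.5, -1.2, -0.7]
opening: 0.177
```

```bash
python3 -c "
from h import *
goto([.531,-.137,.0085],140);T,Rm,_=tool();print(Rm[2])
t=snap('top');np.savez('t11.npz',**t);cv2.imwrite('pics/g2.png',cv2.resize(t['frame'][140:310,180:480],None,fx=2.5,fy=2.5)[:,:,::-1])"
```

```text
t=21.50 tcp [ 0.6189 -0.0955  0.064 ] xdir 138.37 tilt z [-0.0363 -0.0194 -0.9992] F [-0.4945 -1.2331 -0.6992] op 0.177 q [ 0.352   0.9831 -0.5366  1.6333  0.6945  0.7662  0.3201]
shift [ 0.0374 -0.0872  0.0594]
yaw(rad, about tool z) -0.0284
[ 0.0142 -0.0386 -0.9992]
```

View pics/g2.png

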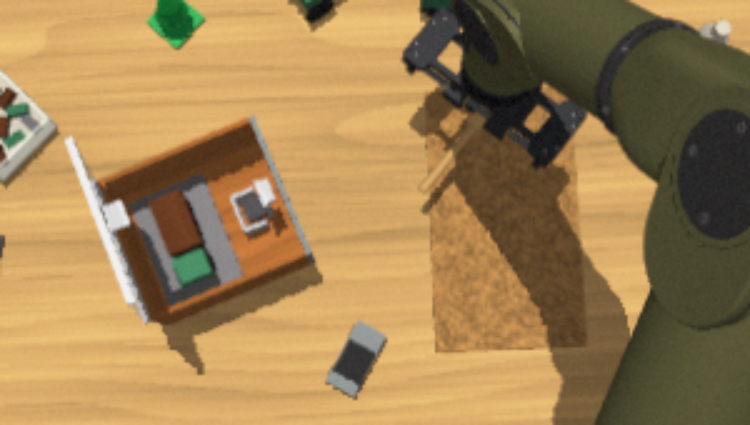

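The lid is wide open (crop about (105,230)) and the rod is clear, over the mat. Move to the mat centre.

>>> play_rows([
  {"jaw": 1, "dx": 0.008, "dy": -0.015, "dz": 0, "yaw": -0.015},
  {"jaw": 1, "dx": 0.01, "dy": -0.02, "dz": 0, "yaw": -0.01},
  {"jaw": 1, "dx": 0.01, "dy": -0.02, "dz": 0.003, "yaw": 0},
  {"jaw": 1, "dx": 0.006, "dy": -0.018, "dz": 0.005, "yaw": 0},
  {"jaw": 1, "dx": 0, "dy": -0.004, "dz": 0.005, "yaw": 0},
])

```text
clock: 22.05
tool_pos: [0.5413, -0.1303, 0.0544]
eef_rot: [0.344, 0.939, -0.013, -0.013]
contact_force: [0.6, -0.5, -0.1]
opening: 0.179
```

```bash
python3 -c "
from h import *
goto([.531,-.137,.0085],140);T,Rm,_=tool();print(Rm[2])"
```

```text
t=22.05 tcp [ 0.5413 -0.1303  0.0544] xdir 139.76 tilt z [-0.0338 -0.0144 -0.9993] F [ 0.5827 -0.5004 -0.1115] op 0.179 q [ 0.4242  0.9316 -0.4903  1.8598  0.7834  0.5934  0.2811]
shift [ 0.0028 -0.0103  0.0463]
yaw(rad, about tool z) -0.0042
[ 0.0165 -0.0328 -0.9993]
```

>>> play_rows([
  {"jaw": 1, "dx": 0, "dy": -0.005, "dz": 0.008, "yaw": 0},
  {"jaw": 1, "dx": 0, "dy": -0.003, "dz": 0.01, "yaw": 0},
  {"jaw": 1, "dx": 0, "dy": 0, "dz": 0.009, "yaw": 0},
  {"jaw": 1, "dx": 0, "dy": 0, "dz": 0.005, "yaw": 0},
  {"jaw": 1, "dx": 0, "dy": 0, "dz": 0, "yaw": 0},
])

```text
clock: 22.55
tool_pos: [0.5376, -0.1354, 0.0189]
eef_rot: [0.344, 0.939, -0.011, -0.013]
contact_force: [0.1, -0.3, 0.8]
opening: 0.175
```

```bash
python3 -c "
from h import *
goto([.531,-.137,.0085],140);T,Rm,_=tool();print(Rm[2])
s=snap('side');np.savez('s11.npz',**s);cv2.imwrite('pics/g3.png',cv2.resize(s['frame'][150:330,250:430],None,fx=3.2,fy=3.2)[:,:,::-1])"
```

```text
t=22.55 tcp [ 0.5376 -0.1354  0.0189] xdir 139.75 tilt z [-0.0313 -0.0123 -0.9994] F [ 0.1095 -0.305   0.776 ] op 0.175 q [ 0.407   0.9828 -0.4378  1.874   0.8408  0.5172  0.2395]
shift [ 0.0039 -0.0051  0.0107]
yaw(rad, about tool z) -0.0043
[ 0.0159 -0.0296 -0.9994]
```

View pics/g3.png

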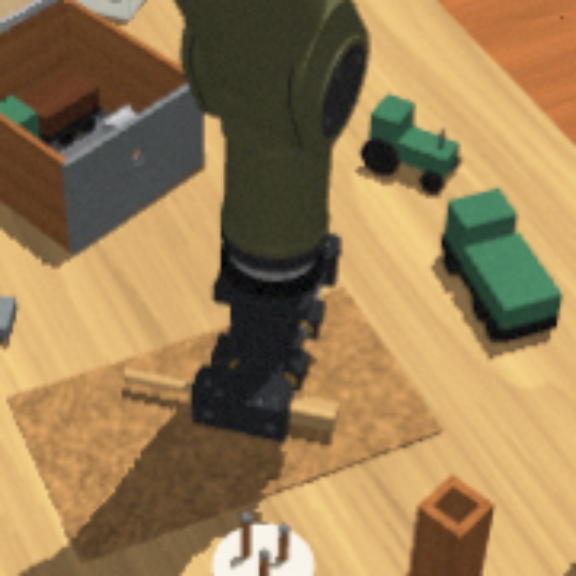

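The rod is wholly over the mat: butt at crop (335,418), tip at (128,378), with margin at every edge. Lower gently.

>>> play_rows([
  {"jaw": 1, "dx": 0, "dy": 0, "dz": 0.004, "yaw": 0},
  {"jaw": 1, "dx": 0, "dy": 0, "dz": 0.003, "yaw": 0},
  {"jaw": 1, "dx": 0, "dy": 0, "dz": 0.002, "yaw": 0},
  {"jaw": 1, "dx": 0, "dy": 0, "dz": 0, "yaw": 0},
  {"jaw": 1, "dx": 0, "dy": 0, "dz": 0, "yaw": 0},
])

```text
clock: 23.1
tool_pos: [0.5388, -0.1345, 0.0101]
eef_rot: [0.343, 0.939, -0.01, -0.011]
contact_force: [-0.3, 0.4, -0.3]
opening: 0.178
```

```bash
python3 -c "
from h import *
goto([.531,-.137,.0085],140)"
```

```text
t=23.10 tcp [ 0.5388 -0.1345  0.0101] xdir 139.82 tilt z [-0.0287 -0.0117 -0.9995] F [-0.3001  0.355  -0.3261] op 0.178 q [ 0.3982  0.9965 -0.4245  1.8736  0.8548  0.4985  0.2269]
shift [ 0.0043 -0.0069  0.0019]
yaw(rad, about tool z) -0.0032
```

>>> play_rows([
  {"jaw": 1, "dx": 0, "dy": 0, "dz": 0.001, "yaw": 0},
  {"jaw": 1, "dx": 0, "dy": 0, "dz": 0.001, "yaw": 0},
  {"jaw": 1, "dx": 0, "dy": 0, "dz": 0.001, "yaw": 0},
  {"jaw": 1, "dx": 0, "dy": 0, "dz": 0, "yaw": 0},
  {"jaw": 1, "dx": 0, "dy": 0, "dz": 0, "yaw": 0},
], squeeze=10)

```text
clock: 23.6
tool_pos: [0.539, -0.1347, 0.0077]
eef_rot: [0.344, 0.939, -0.01, -0.011]
contact_force: [-0.8, 0.5, -0.6]
opening: 0.178
```

```bash
python3 -c "
from h import *
goto([.531,-.137,.0085],140)"
```

```text
t=23.60 tcp [ 0.539  -0.1347  0.0077] xdir 139.80 tilt z [-0.0276 -0.012  -0.9995] F [-0.8028  0.4811 -0.5938] op 0.178 q [ 0.3958  1.     -0.4198  1.8738  0.8593  0.4924  0.2227]
shift [ 0.0047 -0.0069 -0.0006]
yaw(rad, about tool z) -0.0035
```

>>> play_rows([
  {"jaw": 1, "dx": 0, "dy": 0, "dz": 0.001, "yaw": 0},
  {"jaw": 1, "dx": 0, "dy": 0, "dz": 0.001, "yaw": 0},
  {"jaw": 0.8, "dx": 0, "dy": 0, "dz": 0, "yaw": 0},
  {"jaw": 0.75, "dx": 0, "dy": 0, "dz": 0, "yaw": 0},
  {"jaw": 0.6, "dx": 0, "dy": 0, "dz": 0, "yaw": 0},
], squeeze=4)

```text
clock: 24.1
tool_pos: [0.5392, -0.135, 0.0062]
eef_rot: [0.344, 0.939, -0.01, -0.01]
contact_force: [-0.9, 0.4, 0.2]
opening: 0.319
```

>>> play_rows([
  {"jaw": 0.5, "dx": 0, "dy": 0, "dz": 0, "yaw": 0},
  {"jaw": 0.5, "dx": 0, "dy": 0, "dz": 0, "yaw": 0},
  {"jaw": 0.5, "dx": 0, "dy": 0, "dz": -0.005, "yaw": 0},
  {"jaw": 0.5, "dx": 0, "dy": 0, "dz": -0.02, "yaw": 0},
  {"jaw": 0.5, "dx": 0, "dy": 0, "dz": -0.03, "yaw": 0},
])

```text
clock: 24.6
tool_pos: [0.5379, -0.134, 0.0594]
eef_rot: [0.343, 0.939, -0.012, -0.014]
contact_force: [-0.6, -0.3, 0.6]
opening: 0.496
```

>>> play_rows([
  {"jaw": 0.5, "dx": 0, "dy": 0, "dz": -0.04, "yaw": 0},
  {"jaw": 0.5, "dx": 0, "dy": 0, "dz": -0.04, "yaw": 0},
  {"jaw": 0.5, "dx": 0, "dy": 0, "dz": -0.03, "yaw": 0},
  {"jaw": 0.5, "dx": 0, "dy": 0, "dz": -0.01, "yaw": 0},
  {"jaw": 0.5, "dx": 0, "dy": 0, "dz": 0, "yaw": 0},
])

```text
clock: 25.1
tool_pos: [0.5431, -0.1322, 0.188]
eef_rot: [0.343, 0.939, -0.011, -0.012]
contact_force: [0.1, 0.3, -0.1]
opening: 0.499
```

```bash
python3 -c "
from h import *
goto([.531,-.137,.2],140)
s=snap('side','h1.png');t=snap('top','h2.png');np.savez('s12.npz',**s);np.savez('t12.npz',**t)
cv2.imwrite('pics/h3.png',cv2.resize(s['frame'][215:315,250:400],None,fx=5,fy=5,interpolation=0)[:,:,::-1])"
```

```text
t=25.10 tcp [ 0.5431 -0.1322  0.188 ] xdir 139.88 tilt z [-0.0302 -0.0118 -0.9995] F [ 0.1403  0.2907 -0.1222] op 0.499 q [ 0.5217  0.7482 -0.6521  1.78    0.597   0.8539  0.4483]
shift [ 0.0063 -0.0118 -0.0116]
yaw(rad, about tool z) -0.0021
```

View pics/h3.png

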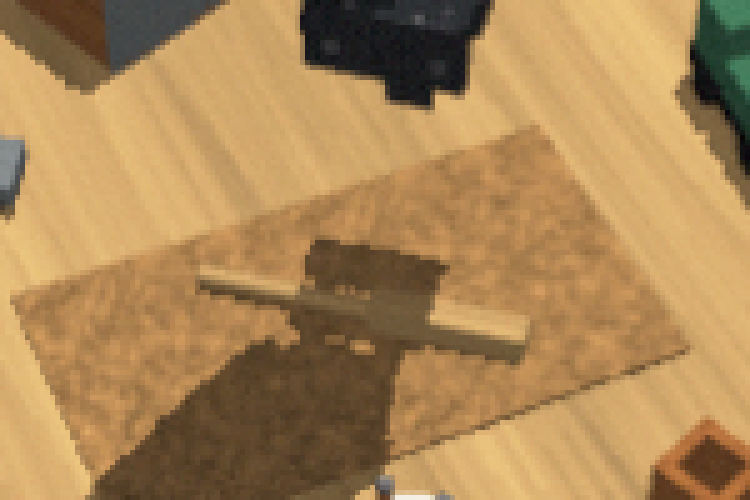

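View pics/h2.png

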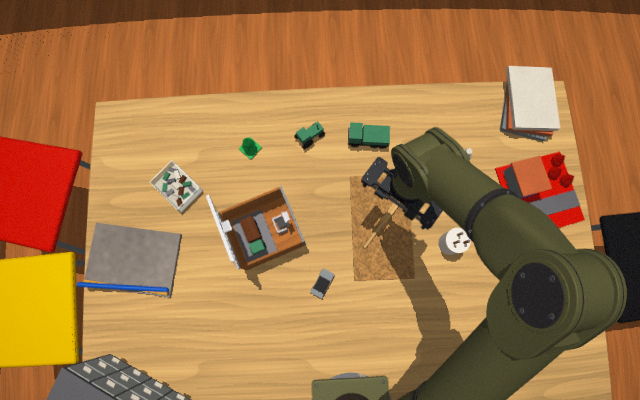

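View pics/h1.png

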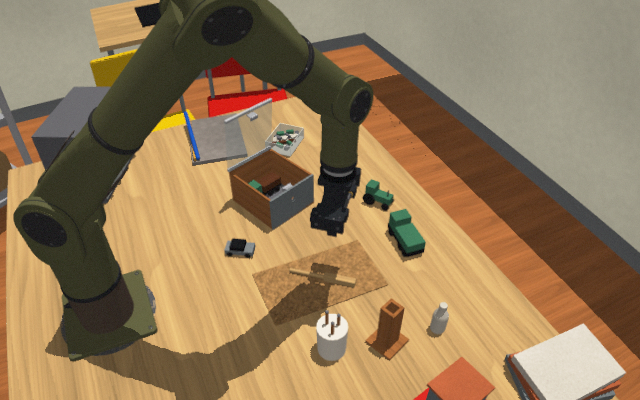

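The rod lies flat on the mat well inside its edges: tip at crop (200,280), butt at (527,335). The lid is wide open and everything else is in place. One numeric check, then hand in.

```bash
python3 -c "
from h import *
s=dict(np.load('s12.npz'));f=lambda a:np.array(a)/5+[249.5,214.5]
tp=plane(s,f([[200,275]]),.014);bt=plane(s,f([[527,330]]),.017);print(tp,bt,np.linalg.norm(tp-bt))
print('mat',plane(s,f([[12,297],[540,127],[690,348],[100,480]]),.003))
C=cloud(s);
for p in ([220,278],[280,290],[470,315],[510,322]): u,v=f(p).round().astype(int);print(p,C[v-1:v+2,u-1:u+2,2].max())
t=dict(np.load('t12.npz'));t0=dict(np.load('t0.npz'));d=np.abs(t['frame'].astype(int)-t0['frame']).sum(2)
for n,b in dict(truck=(120,155,345,362),tractor=(120,152,292,328),tree=(135,162,236,264),car=(268,300,308,336),box=(158,215,148,204)).items(): print(n,d[b[0]:b[1],b[2]:b[3]].mean().round(1))
print(r.get_state()['qd'].round(3)); print(r.finish_job())"
```

```text
[[ 0.4529 -0.064   0.014 ]] [[ 0.5844 -0.1685  0.017 ]] 0.16808590720707497
mat [[ 0.3636 -0.0281  0.003 ]
 [ 0.6633 -0.0364  0.003 ]
 [ 0.6584 -0.204   0.003 ]
 [ 0.3634 -0.1534  0.003 ]]
[220, 278] 0.017845569420304797
[280, 290] 0.017143033600426127
[470, 315] 0.02304531835473067
[510, 322] 0.02081854158403651
truck 48.5
tractor 53.0
tree 54.0
car 56.1
box 64.3
[-0.004  0.022  0.013  0.017  0.002  0.001 -0.   ]
the job is handed in; nothing more can be done
None
```

The job is done and handed in at about 25 s of the 64 s allowed. I took the rod from the holder by its dowel, laid it on the mat and took it again by its handle. I then pushed it through the hole until the lid sprang open, drew it out and laid it on the mat.

**Checks that agreed**
- **Pressing:** force was about 3 N when the rod met the catch plate at the expected depth. It was about 10 N at the last reading, slightly past the 7.5 N hard-home push and far below the limits.
- **Lid:** it was wide open in both views after the rod was drawn out.
- **Rod:** it measures 168 mm long (nominal 170). It runs from (0.453, -0.064) to (0.584, -0.169), at least about 30 mm inside the mat edges. Surface heights along it fit lying flat, to within a few mm.
- **Release:** I opened the fingers with the rod touching the mat, then lifted the gripper clear.

**Checks that disagreed or told little**
- **Cameras:** the two cameras differed by a few mm on the hole position. I used a compromise sideways position, and the rod went in without touching the wall.
- **Tool tilt:** it drifted by up to about 2.6° over the run. I chose the final heading so the rod still came down level.
- **Other things:** by eye the models and bystanders have not moved. A before-and-after picture difference settled nothing, because the picture brightness had changed everywhere. The glue bottle was partly hidden by the arm in the last top view but stood in place in the side view.

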